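# Reset the quick-release tension of a gel-casting stand

### The job

The glass cassette on the sloping casting stand is held too loosely. Flip the cam lever on the clamp bar fully open and, with it standing open, turn the winged adjusting nut clockwise until its pointer lines up with the raised mark on the dial; then flip the lever fully closed again so that the bar clamps the cassette. Leave the cassette in its place, do not disturb the things standing around, and let go of everything.

Things in the scene. Friction and masses are not known exactly. Their poses are not given: they have to be found in the camera images.
- deck: Sloping aluminium plate of the casting stand, 170 up the slope x 250 wide, rising away from the robot at 35 degrees (0.61 rad); fixed to the bench, but placed and turned anew each time. Origin: centre of the plate's top face. x: up the slope, y: to the left, z: square out of the slope (leaning to the robot).
- bar: Steel clamp bar, 215 long (deck y), 34 wide, 12 thick, across the deck and over the cassette, its top 34 above the deck. Cam lever on its left end, adjusting nut on its right end, 160 apart. Its body origin is the deck's origin apart from a few mm along z, not a point on the bar
- lever (a joint): Cam lever angle, rad: 0 = closed, parallel to the deck and pointing down the slope (deck -x); grows as its free end is lifted out of the slope; 1.75 (100 degrees) = fully open, at its stop, standing just past the deck's z. Turns about deck y through point lever_pivot. Stays where it is left; about 2.5 N at the handle moves it, up to 4 N while clamping
- lever_pivot (a point): Pivot of the cam lever, at deck (12, 80, 48) mm; it sinks up to 4 mm along the deck's z as the nut is tightened
- lever_grip (a point): Grip point at the middle of the black lever handle's section, 62 from the pivot; turns with the lever. The lever is a straight bar reaching 88 from the pivot; the handle, 28 to 88 from the pivot, is 15 wide (deck y) and 10 thick. When closed it lies 48 above the bare deck, with free space around and below it
- nut (a joint): Angle of the adjusting nut about the deck's z, rad, growing clockwise as seen from above (tightening): 0 = pointer to the right (deck -y), 1.571 = pointer down the slope (deck -x), exactly at the mark. Range -0.3 to 2.4. Stays where it is left (0.12 N m friction). Each radian lowers the nut and the bar by 2.2 mm
- nut_grip (a point): Point on the nut's axis, in its upright wing, which is 40 long, 12 thick and 34 tall (along the deck's z): it reaches 11 above this point and 22 below, down to a round hub 34 across over the white dial (92 across, face 33 below this point). Grasp the wing across its thickness; its length runs along the pointer's direction
- pointer_tip (a point): Tip of the nut's flat black pointer, 38 from the nut's axis, just over the dial's face, in line with the wing and at one end only.
- mark (a point): Top of the raised mark (black block 10 x 8, 6 high) at the dial's rim, 44 down the slope from the nut's axis; it does not turn with the nut.
- pad: Round rubber pressure pad, 40 across, sprung (8 N per mm), under the middle of the bar. Its body origin is the deck's origin apart from a few mm along z. With the lever closed and the nut at the mark it presses the cassette with about 17 N; with the lever open it stands clear by about 2 mm
- cassette: Flat cassette of two greenish glass plates with spacers, 120 up the slope x 100 wide x 12 thick, lying on the deck against a low ledge; origin: centre of its underside, axes as the deck's.
- beaker: Clear beaker, 74 across, 84 tall, left of the stand; origin at the centre of its underside.
- jar: Round capped bottle, 68 across, 150 tall, behind the stand on the left; origin at the centre of its underside.
- tip_box: Open pipette tip box, 88 x 122 x 54, right of the stand; origin at the centre of its underside.
- timer: Small square bench timer, 64 x 64 x 20, behind the stand on the right; origin at the centre of its underside.
Not all that is in view belongs to the job. There is more than one size of the cassette; the job needs the larger.

How it is judged:
By the outcome, as a careful person would: the job done as asked, in the order asked, and still so for the second after the job is handed in, with the robot touching nothing.
It also fails if it takes over 64 s, if anything falls off the work surface, if the arm or the gripper's body presses on something with over 40 N, if the wrist force passes 120 N, or if a joint passes its speed limit or range.

### The arm

A 6-joint arm with a two-finger parallel gripper is mounted at the origin on a cart in front of the work surface, level with it; the furniture and walls round the work are solid. World frame = base frame: x ahead of the robot, y to its left, z up, the work surface at z = 0. Lengths are in m, angles in rad, forces in N, time in s.
With the tool pointing down it reaches from about 0.35 to 0.875 m from the base axis. Payload 4.2 kg.
Tool frame: the origin (TCP) lies where the fingers leave the gripper's body, on its centre line; the fingertips stand 73 mm ahead of it and the grasp point (between the pads) lies 54 mm ahead of it; x points along the fingers, y is the direction in which the jaws open and shut, and the axes are right-handed (so a half turn about x gives the same grasp; the last joint's range is limited). The gripper opens to 85 mm and grips with 20 to 120 N. Pads are 22 mm wide; open, the fingers measure 114 mm over their backs; the gripper's body (76 mm by 85 mm) begins 54 mm behind the grasp point. The pads swing forward as they close: fully open they stand 13 mm farther back than shut.
Start: joints at [1.441, 0.385, 0.008, 0, -1.194, -0.259], TCP at [0.237, 0.578, 0.304] pointing down, gripper open.
Joint ranges: [-3.14, 3.14], [-1.21, 2.06], [-1.07, 1.41], [-3.16, 2.05], [-2.99, -0.16], [-3.1, 3.1]. Speed limits (rad/s): [2.79, 2.79, 3.14, 3.14, 3.14, 3.14].

### API

Orientations are given as a unit quaternion [x, y, z, w].
In Python, from bench import bot, viewer gives the robot as it stands.
- The arm moves only by the tool send_rows, never from a script. Its arguments are lists of equal length, an entry for each row: "grip": the closure, from 0 (fully open) to 1 (shut); "slide": the shift along the tool's x, y, z in units of 0.06 m (1.0 is 0.06 m), a list of three; "delta_rot": the turn, a rotation vector about the tool's x, y, z in units of 0.15 rad (1.0 is 0.15 rad), a list of three. In form: {"grip": [grip, ...], "slide": [[x, y, z], ...], "delta_rot": [[rx, ry, rz], ...]}. A call has 1 to 8 rows; each row shifts and turns the commanded pose from where the row before left it, along the tool's axes as they then stand; what a row does not reach is not made up. A row lasts 1/8 s, in which the tool goes at most 62.5 mm and 10.7 degrees, less where a joint would pass 70% of its speed; a pose out of reach is approached as far as the arm can. A call with a number of a shift or a turn outside -1 to 1 is refused whole. A call with a gripper value outside its range is refused whole. The fingers move at their own pace and stop on an object; "squeeze" is the grip in N (left out, the last holds). Time passes only in rows, so rows that do not move let the fingers close. It gives the time, the measured TCP pose, the force and the opening at its end, in the units of the state.
- bot.get_state(): the state, without advancing time (a new reading comes with each control period).
- viewer.get_image(name): name is "side" or "top" or "wrist"; returns a dict with "pixels" (420x560x3 uint8, blue, green, red), "fx", "fy", "cx", "cy" (pixels), "pose" (4x4, takes a point from camera to world coordinates). Camera axes: x right, y up, looking along -z (the intrinsics and any distortion apply to the point x, -y, -z); pixel columns grow to the right and rows downward; lengths in m; the calibration is good to about 2 mm. A picture is of the moment at which its call begins. There is no depth.
- bot.sign_off(): hands the job in, once; it reports no verdict.
The state is a dict: "time_s": time; "q": joint angles; "qd": joint speeds; "effort": joint torques, N m; "ee_pos": TCP position; "eef_rot": TCP orientation; "ft_force": force on the tool from outside, world axes, zero at the start; "torque": the same for the moment, N m; "opening": opening from 0.0 (shut) to 1.0 (fully open).
Only numpy, scipy, OpenCV 4.12 (cv2) and the standard library are available. Lean on these libraries where they do the work, as an engineer would, in place of code of your own. Each camera call takes 0.05 s, during which the arm holds its last target.

## Working session

There is one attempt and no reset: what is moved stays moved. The work goes in short steps, Python scripts to look and compute and a tool call to move; the robot and the scene stay as the last step left them, time stands still between calls to the robot, and variables do not carry over. Pictures are saved under pics/ and viewed, and the job is handed in when it is done.

Besides the shell and the picture viewer there is one more tool, called after ">>>" by a JSON object that holds its "op" and its "data". send_rows: Moves the arm, as the interface text tells. Its arguments: {"type":"object","properties":{"grip":{"type":"array","items":{"type":"number"}},"slide":{"type":"array","items":{"type":"array","items":{"type":"number"}}},"delta_rot":{"type":"array","items":{"type":"array","items":{"type":"number"}}},"squeeze":{"type":"number"}},"required":["grip","slide","delta_rot"]}

```bash
ls; mkdir -p pics
python3 - <<'E'
from bench import bot, viewer
import cv2
print(bot.get_state())
for n in ["side","top","wrist"]:
    d=viewer.get_image(n); cv2.imwrite(f"pics/{n}0.png",d["pixels"]); print(n,d["fx"],d["fy"],d["cx"],d["cy"],[k for k in d],d["pose"])
E
```

```text
pics
{'time_s': 0.0, 'q': array([ 1.44060367e+00,  3.85561780e-01,  6.62032486e-03, -5.12291457e-04,
       -1.19402407e+00, -2.58615305e-01]), 'qd': array([ 7.18198570e-04,  1.10503081e-03, -6.38919551e-05,  3.22751242e-04,
       -1.59621202e-03, -8.40673616e-04]), 'effort': array([-5.43332699e-04, -3.92287731e+01,  1.88401973e+01,  4.18617100e+00,
       -4.64837343e-03, -9.05699835e-07]), 'ee_pos': array([0.23673034, 0.57796282, 0.30281414]), 'eef_rot': array([-0.69365487,  0.13744177,  0.69389245,  0.13588947]), 'ft_force': array([1.30271423, 0.89576766, 0.56036015]), 'torque': array([-0.02473959, -0.01892733, -0.04529197]), 'opening': 1.0000099652387937}
side 398.2340591444525 398.2340591444525 280.6025696507108 206.06115116534158 ['pixels', 'fx', 'fy', 'cx', 'cy', 'pose'] [[ 0.98751679  0.09040249 -0.12898832  0.47469668]
 [-0.15614251  0.66965652 -0.72607139 -0.78192314]
 [ 0.02073921  0.73714824  0.67541273  0.85335289]
 [ 0.          0.          0.          1.        ]]
top 471.1602742379836 471.1602742379836 284.31592562220857 207.2833301666513 ['pixels', 'fx', 'fy', 'cx', 'cy', 'pose'] [[ 0.02125205  0.98962788 -0.14207399  0.42116578]
 [-0.99974748  0.02207382  0.00421034 -0.0033129 ]
 [ 0.00730279  0.14194864  0.98984709  1.44341815]
 [ 0.          0.          0.          1.        ]]
wrist 339.1423342638478 339.1423342638478 284.1194427134804 210.00512398539644 ['pixels', 'fx', 'fy', 'cx', 'cy', 'pose'] [[-0.37893808  0.89004149  0.25344048  0.3003114 ]
 [-0.92541675 -0.36537362 -0.10052841  0.55121334]
 [ 0.00312601 -0.27263211  0.96211328  0.37257336]
 [ 0.          0.          0.          1.        ]]
```

View pics/side0.png

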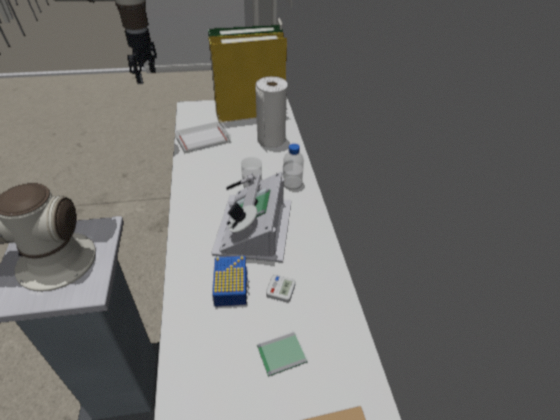

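View pics/top0.png

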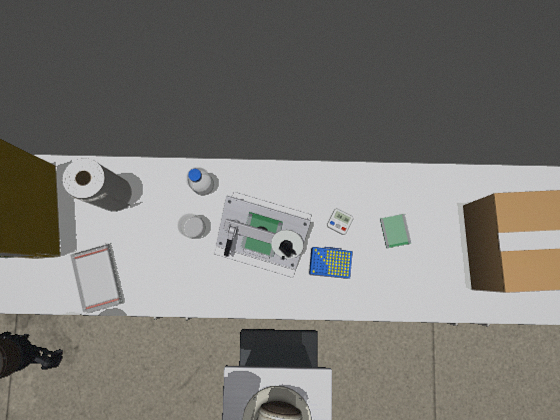

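View pics/wrist0.png

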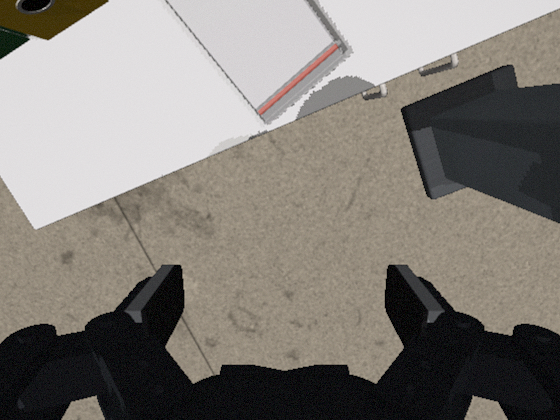

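Run:
```python
import cv2
a=cv2.imread("pics/top0.png")[180:290,170:365]; cv2.imwrite("pics/topc.png",cv2.resize(a,None,fx=4,fy=4,interpolation=cv2.INTER_CUBIC))
a=cv2.imread("pics/side0.png")[135:310,195:325]; cv2.imwrite("pics/sidec.png",cv2.resize(a,None,fx=3.4,fy=3.4,interpolation=cv2.INTER_CUBIC))
```

```text
(no output)
```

View pics/topc.png

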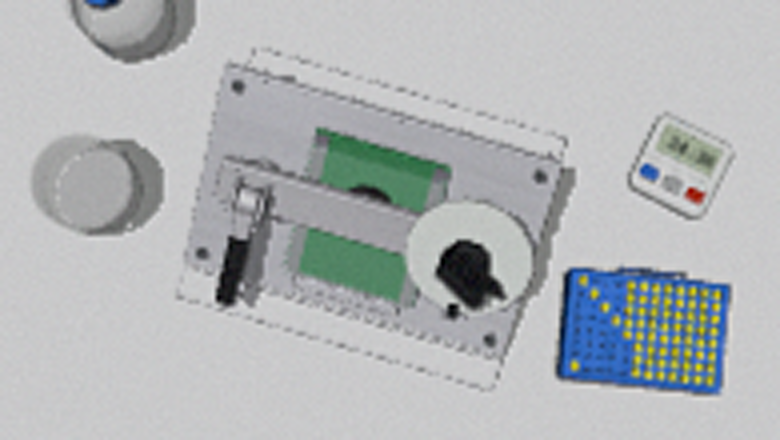

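View pics/sidec.png

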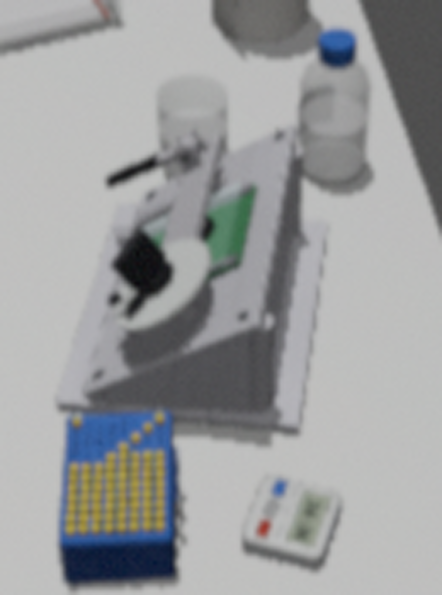

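```bash
cat > h.py <<'E'
import numpy as np, cv2
from scipy.spatial.transform import Rotation as R
def proj(d,P):
    P=np.atleast_2d(P); T=np.asarray(d["pose"]); c=(P-T[:3,3])@T[:3,:3]
    return np.c_[d["fx"]*c[:,0]/-c[:,2]+d["cx"], d["fy"]*c[:,1]/c[:,2]+d["cy"]]
def deckR(yaw): return (R.from_euler('z',yaw)*R.from_euler('y',-0.6109)).as_matrix()
def d2w(p,q):  # p=[x,y,z,yaw], q deck mm
    return np.array(p[:3])+np.atleast_2d(q)/1000@deckR(p[3]).T
E
cat > fit.py <<'E'
from h import *
from bench import viewer
from scipy.optimize import least_squares
t=viewer.get_image("top"); s=viewer.get_image("side")
tc=lambda u,v:(u/4+170-.4,v/4+180-.4); sc=lambda u,v:(u/3.4+195-.35,v/3.4+135-.35)
def pts(v):
    a,b,nx,nz=v[4:8]
    return [(t,tc(237,87),(a,b,0)),(t,tc(540,176),(a,-b,0)),(t,tc(202,253),(-a,b,0)),(t,tc(489,340),(-a,-b,0)),
    (s,sc(150,197),(-a,b,0)),(s,sc(243,317),(a,-b,0)),(s,sc(97,376),(-a,-b,0)),
    (t,tc(228,65),(85,125,0)),(t,tc(565,160),(85,-125,0)),
    (t,tc(472,258),(nx,-80,nz)),(t,tc(452,310),(nx-44,-80,nz+6)),(s,sc(116,299),(nx-44,-80,nz+6)),
    (t,tc(228,303),(-76,80,48)),(s,sc(110,182),(-76,80,48))]
def f(v):
    return np.concatenate([proj(d,d2w(v[:4],q))[0]-o for d,o,q in pts(v)])
r=least_squares(f,[.4,0,.08,-.25,70,110,12,38],x_scale=[.01,.01,.01,.1,5,5,5,5],loss='soft_l1')
print(r.x); print(f(r.x).reshape(-1,2).round(2))
E
python3 fit.py
```

```text
[ 5.38820090e-01  5.55453296e-02  7.61217423e-02 -2.70149899e-01
  7.24557735e+01  1.12098946e+02  1.25918810e+01  3.36857388e+01]
[[ 0.52 -0.32]
 [ 0.35  0.01]
 [ 0.22  0.11]
 [ 0.44  0.1 ]
 [ 0.39 -0.33]
 [ 0.36 -0.04]
 [ 0.47 -0.28]
 [-0.74  0.06]
 [-0.35  1.57]
 [-0.47 -0.45]
 [ 0.48  0.27]
 [-0.15  0.03]
 [-0.57  0.01]
 [-0.35  0.65]]
```

```bash
cat >> fit.py <<'E'
p=r.x[:4]; np.save("p.npy",r.x)
for th in np.arange(0,1.7,.1):
    q=(r.x[6]-38*np.sin(th),-80-38*np.cos(th),r.x[7]+2)
    u=proj(t,d2w(p,q))[0]; w=proj(s,d2w(p,q))[0]
    print(th.round(1),((u-[170,180]+.4)*4).round(),((w-[195,135]+.35)*3.4).round())
for n,q in dict(pivot=(12,80,48),grip=(-50,80,48),gripopen=(12-62*np.cos(1.745),80,48+62*np.sin(1.745)),nut=(r.x[6],-80,r.x[7]+33)).items(): print(n,d2w(p,q))
print("deckR",deckR(p[3]))
from bench import bot
st=bot.get_state(); Rt=R.from_quat(st["eef_rot"]).as_matrix(); print("tool",Rt)
w=viewer.get_image("wrist"); T=np.array(w["pose"]); print("cam in tool",Rt.T@(T[:3,3]-st["ee_pos"]),Rt.T@T[:3,:3])
# beaker etc rough table-plane points
E
python3 fit.py | tail -45
```

```text
7.24557735e+01  1.12098946e+02  1.25918810e+01  3.36857388e+01]
[[ 0.52 -0.32]
 [ 0.35  0.01]
 [ 0.22  0.11]
 [ 0.44  0.1 ]
 [ 0.39 -0.33]
 [ 0.36 -0.04]
 [ 0.47 -0.28]
 [-0.74  0.06]
 [-0.35  1.57]
 [-0.47 -0.45]
 [ 0.48  0.27]
 [-0.15  0.03]
 [-0.57  0.01]
 [-0.35  0.65]]
0.0 [521. 273.] [153. 318.]
0.1 [520. 277.] [149. 320.]
0.2 [518. 282.] [145. 321.]
0.3 [515. 285.] [142. 322.]
0.4 [512. 289.] [138. 322.]
0.5 [509. 292.] [135. 322.]
0.6 [505. 295.] [133. 321.]
0.7 [501. 298.] [130. 320.]
0.8 [496. 300.] [128. 319.]
0.9 [491. 302.] [126. 318.]
1.0 [486. 303.] [125. 316.]
1.1 [481. 304.] [124. 313.]
1.2 [476. 304.] [123. 311.]
1.3 [471. 304.] [123. 308.]
1.4 [466. 303.] [123. 305.]
1.5 [460. 302.] [124. 302.]
1.6 [455. 301.] [125. 299.]
pivot [[0.5431088  0.13736843 0.12232334]]
grip [[0.49416458 0.15092204 0.08675984]]
gripopen [[0.51783709 0.14436666 0.17850488]]
nut [[ 0.49054641 -0.01409747  0.13796894]]
deckR [[ 0.78942292  0.2668759  -0.55280078]
 [-0.21860662  0.9637309   0.15308133]
 [ 0.57360491  0.          0.81913211]]
tool [[-1.69188735e-04 -3.79106706e-01 -9.25352947e-01]
 [-4.07095066e-04 -9.25352858e-01  3.79106743e-01]
 [-9.99999903e-01  4.40847210e-04  2.22681036e-06]]
cam in tool [-0.06962836  0.0008491  -0.06899543] [[-1.22030405e-03  2.72699376e-01 -9.62098520e-01]
 [ 9.99999210e-01  4.14526946e-05 -1.25662699e-03]
 [-3.02799820e-04 -9.62099293e-01 -2.72699211e-01]]
```

>>> {"op": "send_rows", "data": {"grip": [0,0,0,0,0,0,0,0], "slide": [[0,0.3,-0.4],[0,0.6,-0.8],[0,0.6,-0.8],[0,0.6,-0.8],[0,0.6,-0.8],[0.1,0.6,-0.8],[0.2,0.6,-0.8],[0.2,0.3,-0.5]], "delta_rot": [[0,0,0],[-0.4,0,0],[-0.4,0,0],[0,0,0],[0,0,0],[0,0,0],[0,0,0],[0,0,0]], "squeeze": 20}}

```text
time_s: 1.4
ee_pos: [0.489, 0.2341, 0.274]
eef_rot: [0.701, -0.095, -0.7, -0.096]
ft_force: [1.5, -0.0, -0.5]
opening: 1.003
```

```bash
cat > go.py <<'E'
from h import *
from bench import bot
v=np.load("p.npy"); p=v[:4]; DR=deckR(p[3])
def toolR(pitch_from_deckz, spin=0):
    # tool x=-deck z tilted about deck y by angle (deg; +35 => vertical), y=-deck y
    B=np.c_[-DR[:,2],-DR[:,1],-DR[:,0]]
    B=R.from_rotvec(DR[:,1]*np.radians(pitch_from_deckz)).as_matrix()@B
    return B@R.from_euler('x',spin).as_matrix()
def rel(grasp,Rt,back=0.054):
    st=bot.get_state(); R0=R.from_quat(st["eef_rot"]).as_matrix()
    tgt=np.asarray(grasp).ravel()-Rt[:,0]*back
    print("t",round(st["time_s"],2),"q",st["q"].round(3),"tgt",tgt.round(4))
    print("slide",(R0.T@(tgt-st["ee_pos"])/.06).round(2),"rot",(R.from_matrix(R0.T@Rt).as_rotvec()/.15).round(2))
E
python3 - <<'E'
from go import *
print(toolR(35)[:,0])
g=d2w(p,(-50,80,48))
rel(g,toolR(35),.154); rel(g,toolR(20),.154); rel(g,toolR(0),.154)
E
```

```text
[ 3.35010228e-05 -9.27708726e-06 -9.99999999e-01]
t 1.4 q [ 0.746  0.269 -0.242  0.    -1.059  0.554] tgt [0.4942 0.1509 0.2408]
slide [ 0.55  1.31 -0.45] rot [-0. -0.  0.]
t 1.4 q [ 0.746  0.269 -0.242  0.    -1.059  0.554] tgt [0.4557 0.1616 0.2355]
slide [0.64 1.31 0.21] rot [-0.01  1.74  0.  ]
t 1.4 q [ 0.746  0.269 -0.242  0.    -1.059  0.554] tgt [0.409  0.1745 0.2129]
slide [1.02 1.31 1.02] rot [-0.01  4.07  0.  ]
```

>>> {"op": "send_rows", "data": {"grip": [0,0,0,0], "slide": [[0.1,0.4,-0.1],[0.2,0.5,-0.2],[0.25,0.41,-0.15],[0,0,0]], "delta_rot": [[0,0,0],[0,0,0],[0,0,0],[0,0,0]]}}

```text
time_s: 1.9
ee_pos: [0.4917, 0.1519, 0.2402]
eef_rot: [-0.7, 0.096, 0.701, 0.095]
ft_force: [0.7, -1.0, 0.1]
opening: 0.994
```

Run:
```python
from go import *
from bench import viewer
g=d2w(p,(-50,80,48)); rel(g,toolR(35),.154)
d=viewer.get_image("wrist"); im=d["pixels"].copy()
for q in [(12,80,48),(-50,80,48),(-76,80,48),(-16,80,48),(v[6],-80,v[7]),(v[6]-44,-80,v[7]+6),(v[4],v[5],0),(-v[4],v[5],0),(-v[4],-v[5],0)]:
    u=proj(d,d2w(p,q))[0]; print(q,u.round()); cv2.drawMarker(im,tuple(int(round(x)) for x in u),(0,0,255),0,10,1)
cv2.imwrite("pics/w1.png",im)
```

```text
t 1.9 q [ 0.615  0.258 -0.352 -0.    -0.964  0.686] tgt [0.4942 0.1509 0.2408]
slide [-0.01  0.   -0.04] rot [-0.    0.01 -0.01]
(12, 80, 48) [282. 143.]
(-50, 80, 48) [283. 214.]
(-76, 80, 48) [283. 236.]
(-16, 80, 48) [282. 179.]
(np.float64(12.5918809856273), -80, np.float64(33.685738847246846)) [563. 126.]
(np.float64(-31.4081190143727), -80, np.float64(39.685738847246846)) [525. 186.]
(np.float64(72.45577351115234), np.float64(112.09894630847), 0) [217. -16.]
(np.float64(-72.45577351115234), np.float64(112.09894630847), 0) [244. 185.]
(np.float64(-72.45577351115234), np.float64(-112.09894630847), 0) [515. 185.]
```

View pics/w1.png

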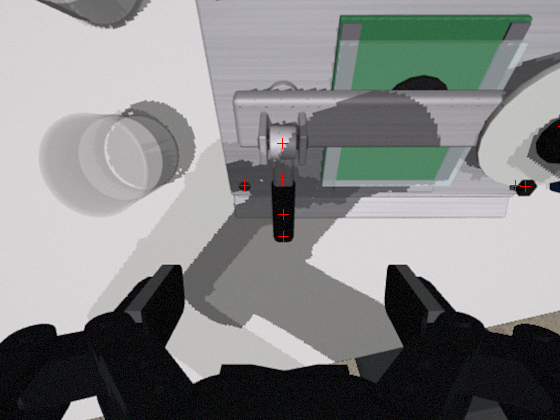

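>>> {"op": "send_rows", "data": {"grip": [0.55,0.55,0.55,0.55,0.55,0.55], "slide": [[0,0,0],[0.4,0,0],[0.5,0,-0.04],[0.5,0,0],[0.27,0,0],[0,0,0]], "delta_rot": [[0,0,0],[0,0,0],[0,0,0],[0,0,0],[0,0,0],[0,0,0]]}}

```text
time_s: 2.7
ee_pos: [0.495, 0.1535, 0.14]
eef_rot: [-0.7, 0.095, 0.701, 0.094]
ft_force: [0.1, -0.2, 0.4]
opening: 0.449
```

```bash
cat > snap.py <<'E'
import sys
from go import *
from bench import viewer
for n in sys.argv[2:]:
    d=viewer.get_image(n); im=d["pixels"]
    if n=="top": im=cv2.resize(im[170:300,150:370],None,fx=3.5,fy=3.5,interpolation=cv2.INTER_CUBIC)
    if n=="side": im=cv2.resize(im[120:310,170:350],None,fx=3.1,fy=3.1,interpolation=cv2.INTER_CUBIC)
    cv2.imwrite(f"pics/{sys.argv[1]}_{n}.png",im)
E
python3 snap.py a wrist; python3 -c "
from go import *
rel(d2w(p,(-50,80,48)),toolR(35))"
```

```text
t 2.75 q [ 0.614  0.391 -0.459  0.    -0.721  0.689] tgt [0.4942 0.1509 0.1408]
slide [0.   0.05 0.01] rot [ 0.02 -0.    0.  ]
```

View pics/a_wrist.png

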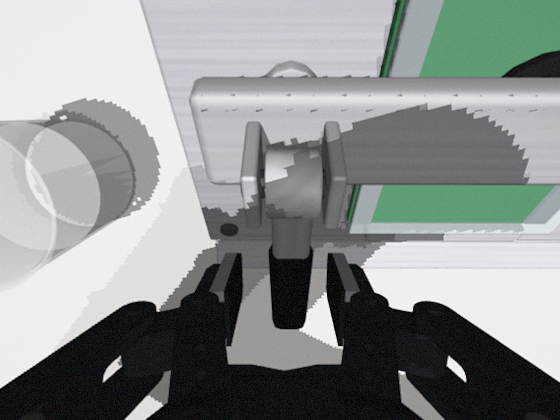

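>>> {"op": "send_rows", "data": {"grip": [1,1,1,1], "slide": [[0,0.05,0],[0,0,0],[0,0,0],[0,0,0]], "delta_rot": [[0,0,0],[0,0,0],[0,0,0],[0,0,0]], "squeeze": 25}}

```text
time_s: 3.25
ee_pos: [0.4952, 0.1509, 0.1417]
eef_rot: [0.702, -0.094, -0.7, -0.095]
ft_force: [-1.7, 5.4, 2.3]
opening: 0.168
```

Run:
```python
from go import *
st=bot.get_state(); print(st["opening"],st["ft_force"],st["torque"])
rel(d2w(p,(-50,80,48)),toolR(35))
# arc plan: constant orientation, steps
Rt=toolR(35); prev=None
for a in np.radians([0,10,20,30,40,50,60,70,80,90,100,102]):
    w=d2w(p,(12-62*np.cos(a),80,48+62*np.sin(a)))[0]
    if prev is not None: print(round(np.degrees(a)),(Rt.T@(w-prev)/.06).round(3))
    prev=w
```

```text
0.1676786617698904 [-1.69431368  5.42911649  2.32586768] [1.31477534 0.34422387 0.01379179]
t 3.25 q [ 0.609  0.387 -0.463 -0.    -0.717  0.693] tgt [0.4942 0.1509 0.1408]
slide [0.02 0.   0.02] rot [ 0.01 -0.01  0.02]
10 [-0.156 -0.     0.09 ]
20 [-0.169  0.     0.062]
30 [-0.177  0.     0.031]
40 [-0.18 -0.   -0.  ]
50 [-0.177 -0.    -0.031]
60 [-0.169  0.    -0.062]
70 [-0.156 -0.    -0.09 ]
80 [-0.138 -0.    -0.116]
90 [-0.116 -0.    -0.138]
100 [-0.09   0.    -0.156]
102 [-0.015 -0.    -0.033]
```

>>> {"op": "send_rows", "data": {"grip": [1,1,1,1,1,1,1,1], "slide": [[-0.08,-0.02,0.05],[-0.08,0,0.04],[-0.17,0,0.06],[-0.18,0,0.03],[-0.18,0,0],[-0.18,0,-0.03],[-0.17,0,-0.06],[0,0,0]], "delta_rot": [[0,0,0],[0,0,0],[0,0,0],[0,0,0],[0,0,0],[0,0,0],[0,0,0],[0,0,0]]}}

```text
time_s: 4.25
ee_pos: [0.4897, 0.1525, 0.2043]
eef_rot: [0.701, -0.095, -0.701, -0.095]
ft_force: [-1.8, 3.8, 0.8]
opening: 0.169
```

```bash
python3 snap.py b wrist; python3 -c "
from go import *
a=np.radians(60)
rel(d2w(p,(12-62*np.cos(a),80,48+62*np.sin(a))),toolR(35))"
```

```text
t 4.3 q [ 0.619  0.296 -0.404 -0.    -0.87   0.683] tgt [0.489  0.1524 0.2025]
slide [0.03 0.01 0.01] rot [ 0.01 -0.    0.  ]
```

View pics/b_wrist.png

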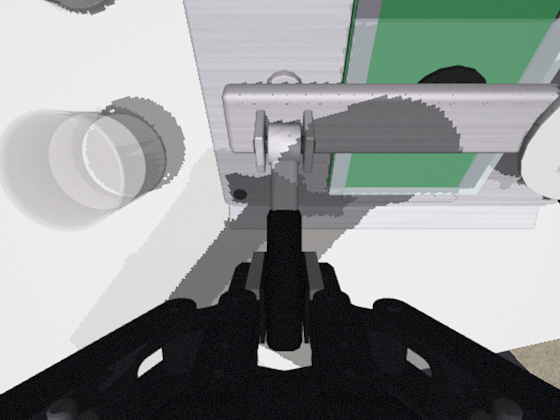

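The picture shows the lever moving with the grasp, handle at (285,220-345), about 60° open. I'll continue the arc to 104°, so it presses lightly on the stop.

>>> {"op": "send_rows", "data": {"grip": [1,1,1,1,1,1,1], "slide": [[-0.14,0,-0.09],[-0.13,0,-0.11],[-0.11,0,-0.13],[-0.09,0,-0.15],[-0.03,0,-0.06],[0,0,-0.03],[0,0,0]], "delta_rot": [[0,0,0],[0,0,0],[0,0,0],[0,0,0],[0,0,0],[0,0,0],[0,0,0]]}}

```text
time_s: 5.18
ee_pos: [0.5207, 0.144, 0.2329]
eef_rot: [-0.699, 0.095, 0.702, 0.095]
ft_force: [-6.0, 7.7, 0.8]
opening: 0.167
```

```bash
python3 snap.py c wrist side; python3 -c "
from go import *
st=bot.get_state(); print(st['ft_force'],st['torque'])
a=np.radians(100)
rel(d2w(p,(12-62*np.cos(a),80,48+62*np.sin(a))),toolR(35))
Rt=R.from_quat(st['eef_rot']).as_matrix(); g=(st['ee_pos']+.054*Rt[:,0]-p[:3])@DR*1000; print(g,np.degrees(np.arctan2(g[2]-48,12-g[0])),np.hypot(g[2]-48,12-g[0]))"
```

```text
[-5.94624721  8.15771293  1.0440486 ] [ 2.2862205   1.8514867  -0.01443295]
t 5.28 q [ 0.569  0.307 -0.3   -0.003 -0.967  0.735] tgt [0.5179 0.1444 0.2325]
slide [0.01 0.01 0.05] rot [ 0.01  0.03 -0.  ]
[ 25.11046322  80.34770051 107.86094319] 102.35359361483063 61.279823478886584
```

View pics/c_wrist.png

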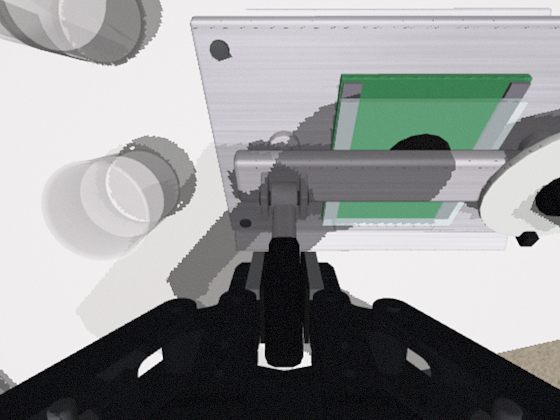

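View pics/c_side.png

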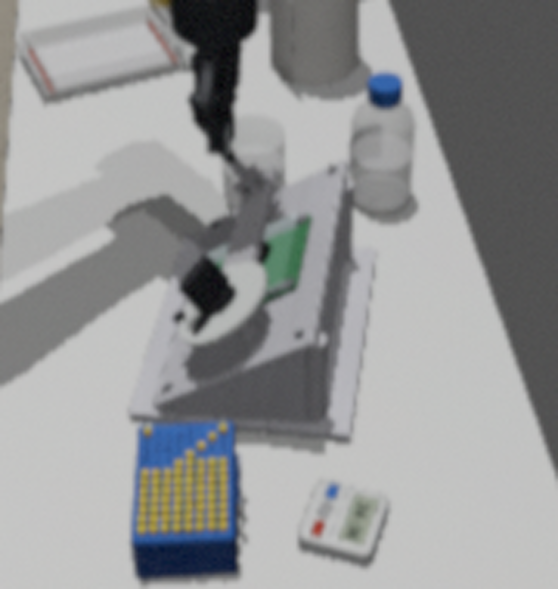

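>>> {"op": "send_rows", "data": {"grip": [0.5,0.5,0.5,0.5,0.5,0.5,0.5,0.5], "slide": [[0,0,0],[0,0,0],[0,0,0],[-0.3,0,0],[-0.6,0,0.05],[-0.6,0,0.1],[-0.3,0,0.1],[0,0,0]], "delta_rot": [[0,0,0],[0,0,0],[0,0,0],[0,0,0],[0,0,0],[0,0,0],[0,0,0],[0,0,0]]}}

```text
time_s: 6.28
ee_pos: [0.5084, 0.1473, 0.3427]
eef_rot: [0.702, -0.094, -0.7, -0.095]
ft_force: [-0.8, -0.3, -1.1]
opening: 0.501
```

Run:
```python
from go import *
from bench import viewer
d=viewer.get_image("wrist"); im=d["pixels"].copy()
for a in np.radians([90,100]):
  for r in (28,62,88):
    u=proj(d,d2w(p,(12-r*np.cos(a),80,48+r*np.sin(a))))[0]; cv2.drawMarker(im,tuple(int(round(x)) for x in u),(0,0,255) if a>1.6 else (255,0,0),0,10,1)
cv2.imwrite("pics/d.png",im)
nut=d2w(p,(v[6],-80,v[7]+33+1))
rel(nut,toolR(0,0.7-1.571),.154); rel(nut,toolR(0,0),.154)
```

```text
t 6.33 q [ 0.589  0.195 -0.165 -0.    -1.21   0.713] tgt [0.4049 0.0096 0.2649]
slide [1.27 2.67 1.05] rot [-5.61  3.8   1.78]
t 6.33 q [ 0.589  0.195 -0.165 -0.    -1.21   0.713] tgt [0.4049 0.0096 0.2649]
slide [1.27 2.67 1.05] rot [0.01 4.07 0.01]
```

View pics/d.png

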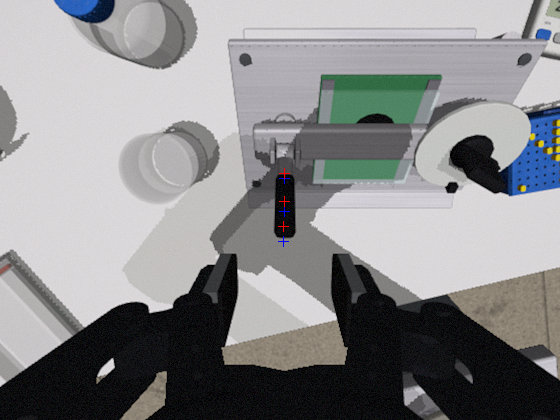

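Run:
```python
from go import *
from bench import viewer
d=viewer.get_image("wrist"); im=d["pixels"].astype(int).sum(2)
print([(r,int(im[r,286])) for r in range(168,182)],[(r,int(im[r,286])) for r in range(228,244)])
for deg in (90,94,97,100):
  a=np.radians(deg); o=[]
  for r,t in ((28,5),(28,-5),(88,5),(88,-5)):
    q=(12-r*np.cos(a)-t*np.sin(a),80,48+r*np.sin(a)-t*np.cos(a)); o.append(proj(d,d2w(p,q))[0][1].round(1))
  print(deg,o)
```

```text
[(168, 230), (169, 234), (170, 228), (171, 233), (172, 227), (173, 176), (174, 32), (175, 5), (176, 35), (177, 45), (178, 59), (179, 11), (180, 30), (181, 35)] [(228, 38), (229, 37), (230, 36), (231, 52), (232, 12), (233, 3), (234, 53), (235, 55), (236, 29), (237, 129), (238, 326), (239, 397), (240, 396), (241, 393), (242, 399), (243, 385)]
90 [np.float64(181.9), np.float64(173.0), np.float64(244.6), np.float64(236.3)]
94 [np.float64(180.5), np.float64(170.8), np.float64(239.7), np.float64(230.3)]
97 [np.float64(179.3), np.float64(169.1), np.float64(235.6), np.float64(225.3)]
100 [np.float64(178.0), np.float64(167.4), np.float64(231.1), np.float64(219.9)]
```

Run:
```python
from go import *
from bench import viewer
d=viewer.get_image("wrist"); im=d["pixels"].copy()
a=v[4];b=v[5]
for q in [(12,80,48),(a,b,0),(a,-b,0),(-a,b,0),(-a,-b,0),(v[6]-44,-80,v[7]+6),(85,125,0),(85,-125,0),(12+17,107.5,34),(12-17,107.5,34)]:
    u=proj(d,d2w(p,q))[0]; print(np.round(q),u.round(1)); cv2.drawMarker(im,tuple(int(round(x)) for x in u),(0,0,255),0,6,1)
cv2.imwrite("pics/e.png",cv2.resize(im[20:270,210:560],None,fx=2.2,fy=2.2))
```

```text
[12 80 48] [282.5 153.4]
[ 72. 112.   0.] [242.   54.7]
[  72. -112.    0.] [524.6  55.2]
[-72. 112.   0.] [254.1 181.9]
[ -72. -112.    0.] [453.4 182. ]
[-31. -80.  40.] [449.7 182.3]
[ 85 125   0] [223.5  38.5]
[  85 -125    0] [550.4  39.1]
[ 29. 108.  34.] [249.3 126.5]
[ -5. 108.  34.] [252.2 157.3]
```

View pics/e.png

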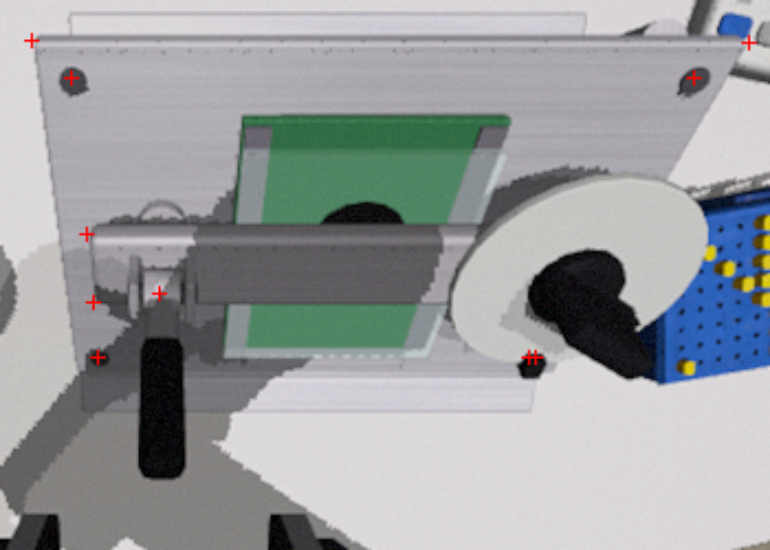

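>>> {"op": "send_rows", "data": {"grip": [0.2,0.2,0.2,0.2,0.2,0.2], "slide": [[0,0.5,0.3],[0,0.8,0.5],[0,0.8,0.3],[0,0.5,0.1],[0,0,0],[0,0,0]], "delta_rot": [[0,0,0],[0,0,0],[0,1,0],[0,1,0],[0,1,0],[0,1,0]]}}

```text
time_s: 7.18
ee_pos: [0.3974, 0.0151, 0.3403]
eef_rot: [0.874, -0.119, -0.467, -0.063]
ft_force: [0.2, -1.8, 2.2]
opening: 0.799
```

```bash
python3 snap.py f wrist side; python3 -c "
from go import *
nut=d2w(p,(v[6],-80,v[7]+33+1))
rel(nut,toolR(0,0.7-1.571),.154)"
```

```text
t 7.28 q [ 0.581 -0.25  -0.945  0.791 -0.63   0.125] tgt [0.4049 0.0096 0.2649]
slide [ 1.1  -0.01  0.52] rot [-5.78  0.21  0.03]
```

View pics/f_wrist.png

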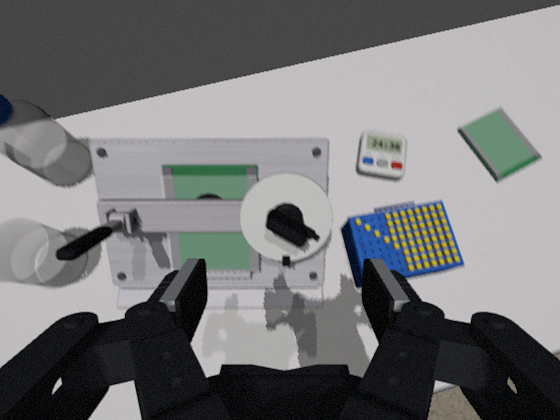

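View pics/f_side.png

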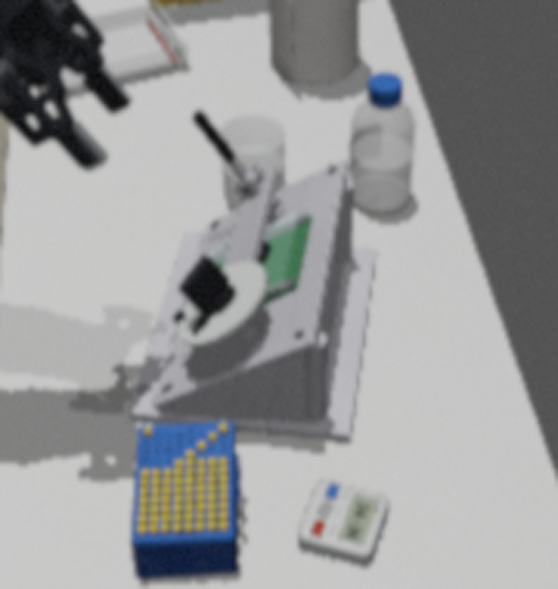

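Run:
```python
from go import *
from bench import viewer
s=viewer.get_image("side"); w=viewer.get_image("wrist")
for deg in (90,94,97,100,103):
  a=np.radians(deg); o=[]
  for r in (28,88):
    q=d2w(p,(12-r*np.cos(a),80,48+r*np.sin(a)))
    o+= [((proj(s,q)[0]-[170,120]+.33)*3.1).round(0), proj(w,q)[0].round(0)]
  print(deg,*o)
print(proj(w,d2w(p,[(12,80,48),(v[4],v[5],0),(-v[4],-v[5],0),(v[6]-44,-80,v[7]+6)])).round())
for th in np.arange(.4,1.1,.1): print(th,proj(w,d2w(p,(v[6]-38*np.sin(th),-80-38*np.cos(th),v[7]+2)))[0].round(1))
im=w["pixels"]; cv2.imwrite("pics/g1.png",cv2.resize(im[190:280,40:160],None,fx=5,fy=5)); cv2.imwrite("pics/g2.png",cv2.resize(im[165:275,230:345],None,fx=5,fy=5,interpolation=cv2.INTER_CUBIC))
```

```text
90 [230. 160.] [100. 230.] [190. 113.] [ 57. 260.]
94 [232. 159.] [100. 228.] [196. 111.] [ 55. 252.]
97 [233. 158.] [ 99. 226.] [200. 109.] [ 54. 246.]
100 [234. 158.] [ 99. 225.] [204. 108.] [ 53. 240.]
103 [236. 158.] [ 99. 223.] [209. 106.] [ 53. 233.]
[[115. 220.]
 [ 97. 149.]
 [310. 274.]
 [282. 257.]]
0.4 [317.3 228.8]
0.5 [315.5 232. ]
0.6 [313.5 235. ]
0.7 [311.1 237.7]
0.7999999999999999 [308.5 240.3]
0.8999999999999999 [305.7 242.6]
0.9999999999999999 [302.6 244.6]
```

View pics/g2.png

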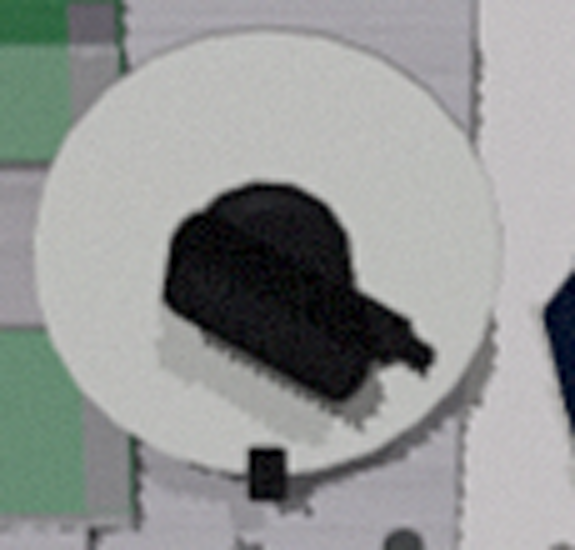

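View pics/g1.png

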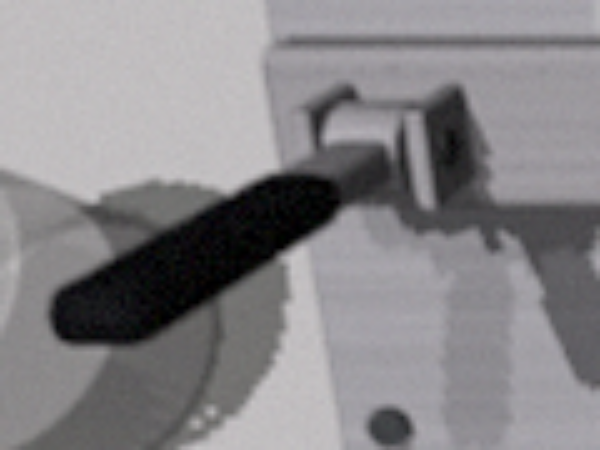

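Run:
```python
from go import *
from bench import viewer
w=viewer.get_image("wrist"); s=viewer.get_image("side")
print(proj(w,d2w(p,[(-v[4],v[5],0),(v[4],-v[5],0)])).round(1))
def box(d,deg):
  a=np.radians(deg); P=[]
  for r in (28,88):
   for t in (-5,5):
    for y in (-7.5,7.5): P.append((12-r*np.cos(a)-t*np.sin(a),80+y,48+r*np.sin(a)-t*np.cos(a)))
  return cv2.convexHull(proj(d,d2w(p,P)).astype(np.float32))[:,0]
for d,reg,nm in ((w,(195,265,45,112),"w"),(s,(150,178,225,256),"s")):
  g=d["pixels"].max(2); m=np.zeros(g.shape,np.uint8); r0,r1,c0,c1=reg
  m[r0:r1,c0:c1]=(g[r0:r1,c0:c1]<70)
  n,l,stt,_=cv2.connectedComponentsWithStats(m); k=1+stt[1:,4].argmax(); m=(l==k).astype(np.uint8); print(nm,stt[k])
  for deg in range(88,106,2):
    best=(0,)
    for dx in np.arange(-6,6.1,.5):
      for dy in np.arange(-6,6.1,.5):
        h=np.zeros_like(m); cv2.fillPoly(h,[np.round((box(d,deg)+[dx,dy])*16).astype(np.int32)],1,shift=4)
        iou=(h&m).sum()/(h|m).sum()
        if iou>best[0]: best=(iou.round(3),dx,dy)
    print(deg,best)
```

```text
[[119.9 276.3]
 [315.  151.3]]
w [ 54 227  58  35 927]
88 (np.float64(0.639), np.float64(-0.5), np.float64(-5.5))
90 (np.float64(0.644), np.float64(-0.5), np.float64(-5.0))
92 (np.float64(0.665), np.float64(0.0), np.float64(-3.0))
94 (np.float64(0.692), np.float64(0.5), np.float64(0.5))
96 (np.float64(0.705), np.float64(1.5), np.float64(3.0))
98 (np.float64(0.69), np.float64(2.5), np.float64(6.0))
100 (np.float64(0.595), np.float64(6.0), np.float64(5.5))
102 (np.float64(0.454), np.float64(6.0), np.float64(6.0))
104 (np.float64(0.327), np.float64(6.0), np.float64(6.0))
s [233 157  12  15  42]
88 (np.float64(0.302), np.float64(4.0), np.float64(0.5))
90 (np.float64(0.309), np.float64(-0.5), np.float64(-1.5))
92 (np.float64(0.323), np.float64(1.5), np.float64(2.0))
94 (np.float64(0.313), np.float64(1.0), np.float64(2.0))
96 (np.float64(0.302), np.float64(1.5), np.float64(1.0))
98 (np.float64(0.326), np.float64(-2.5), np.float64(-1.0))
100 (np.float64(0.321), np.float64(-2.0), np.float64(-0.5))
102 (np.float64(0.321), np.float64(-2.5), np.float64(-0.5))
104 (np.float64(0.318), np.float64(-2.5), np.float64(2.0))
```

```bash
python3 -c "
from go import *
rel(d2w(p,(-25,80,105)),toolR(0),.073)"
```

```text
t 7.47 q [ 0.582 -0.246 -0.93   0.784 -0.631  0.128] tgt [0.442  0.1654 0.2076]
slide [ 1.87 -2.6   1.23] rot [-0.02  0.17 -0.01]
```

>>> {"op": "send_rows", "data": {"grip": [1,1,1,1,1,1,1,1], "slide": [[0.3,-0.2,0.3],[0.3,-0.4,0.5],[0.3,-0.5,0.43],[0.3,-0.5,0],[0.3,-0.5,0],[0.27,-0.5,0],[0.1,0,0],[0,0,0]], "delta_rot": [[0,0,0],[0,0.17,0],[0,0,0],[0,0,0],[0,0,0],[0,0,0],[0,0,0],[0,0,0]]}}

```text
time_s: 8.48
ee_pos: [0.4545, 0.17, 0.225]
eef_rot: [0.874, -0.125, -0.467, -0.061]
ft_force: [-0.4, -0.4, 0.2]
opening: -0.001
```

```bash
python3 snap.py h wrist side; python3 -c "
from go import *
rel(d2w(p,(-25,80,105)),toolR(0),.073); print(bot.get_state()['ft_force'])"
```

```text
t 8.57 q [ 0.597  0.113 -1.004  1.462 -0.45  -0.659] tgt [0.442  0.1654 0.2076]
slide [0.16 0.12 0.31] rot [-0.01  0.13 -0.07]
[ 0.39253641 -0.27914475 -0.50873993]
```

View pics/h_wrist.png

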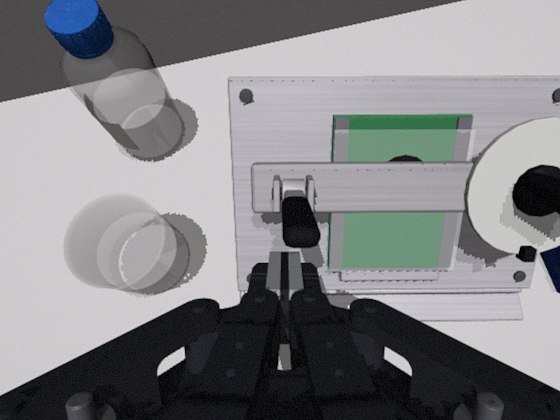

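View pics/h_side.png

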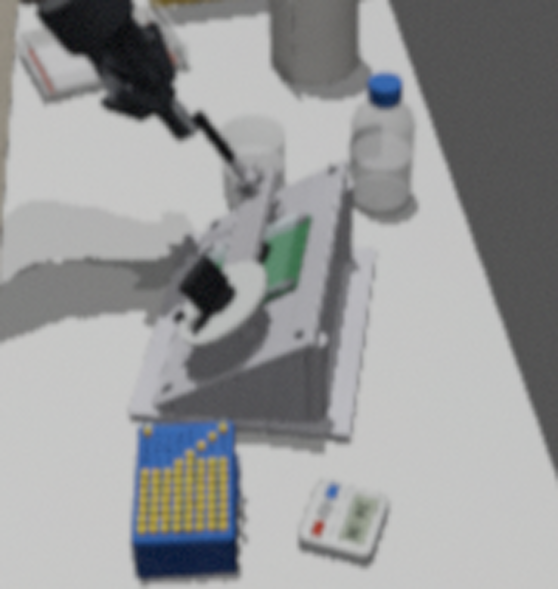

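>>> {"op": "send_rows", "data": {"grip": [1,1,1,1,1], "slide": [[0.05,0.1,0],[0,0,-0.07],[0,0,-0.07],[0,0,-0.05],[0,0,0]], "delta_rot": [[0,0,0],[0,0,0],[0,0,0],[0,0,0],[0,0,0]]}}

```text
time_s: 9.2
ee_pos: [0.4618, 0.161, 0.2293]
eef_rot: [0.874, -0.124, -0.466, -0.061]
ft_force: [-0.7, 0.7, 0.7]
opening: -0.002
```

```bash
python3 snap.py i wrist; python3 -c "
from go import *
rel(d2w(p,(-25,80,105)),toolR(0),.073); st=bot.get_state();print(st['ft_force']@DR,st['torque'])"
```

```text
t 9.25 q [ 0.566  0.111 -0.995  1.464 -0.437 -0.63 ] tgt [0.442  0.1654 0.2076]
slide [0.11 0.02 0.48] rot [-0.    0.13 -0.07]
[-0.78499893 -1.60193917  0.55765835] [0.36823172 1.37994897 0.00159442]
```

View pics/i_wrist.png

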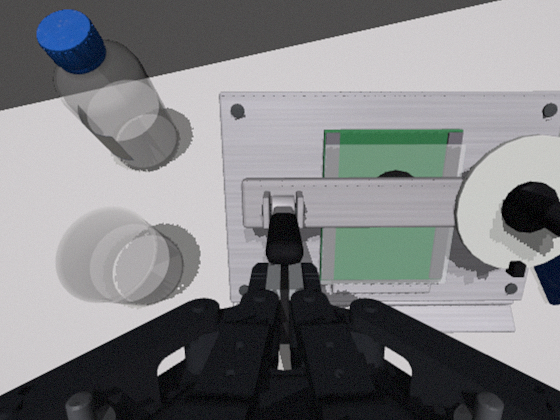

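>>> {"op": "send_rows", "data": {"grip": [1,1,1], "slide": [[0,0,-0.05],[0,0,-0.05],[0,0,0]], "delta_rot": [[0,0,0],[0,0,0],[0,0,0]]}}

```text
time_s: 9.62
ee_pos: [0.4666, 0.1596, 0.2323]
eef_rot: [0.874, -0.124, -0.467, -0.061]
ft_force: [-2.3, 2.0, -0.4]
opening: -0.0
```

```bash
python3 -c "
from go import *
rel(d2w(p,(-25,80,105)),toolR(0),.073); st=bot.get_state();print(st['ft_force']@DR,st['torque'])"
```

```text
t 9.62 q [ 0.565  0.113 -0.983  1.441 -0.438 -0.604] tgt [0.442  0.1654 0.2076]
slide [0.11 0.02 0.58] rot [-0.    0.13 -0.07]
[-2.48841423  1.28713024  1.22652757] [0.68007178 1.60251705 0.16020314]
```

>>> {"op": "send_rows", "data": {"grip": [1,1,1], "slide": [[0,0,-0.05],[0,0,-0.05],[0,0,0]], "delta_rot": [[0,0,0],[0,0,0],[0,0,0]]}}

```text
time_s: 10.0
ee_pos: [0.4679, 0.159, 0.2328]
eef_rot: [0.872, -0.121, -0.47, -0.06]
ft_force: [-18.3, 5.3, 2.1]
opening: -0.001
```

```bash
python3 snap.py j wrist;python3 -c "
from go import *
rel(d2w(p,(-25,80,105)),toolR(0),.073); st=bot.get_state();print(st['ft_force']@DR,st['torque'])"
```

```text
t 10.05 q [ 0.567  0.113 -0.978  1.42  -0.433 -0.579] tgt [0.442  0.1654 0.2076]
slide [0.11 0.01 0.6 ] rot [ 0.03  0.18 -0.05]
[-14.83206852   0.27939782  11.29326297] [1.55524217 5.21824234 0.08872023]
```

View pics/j_wrist.png

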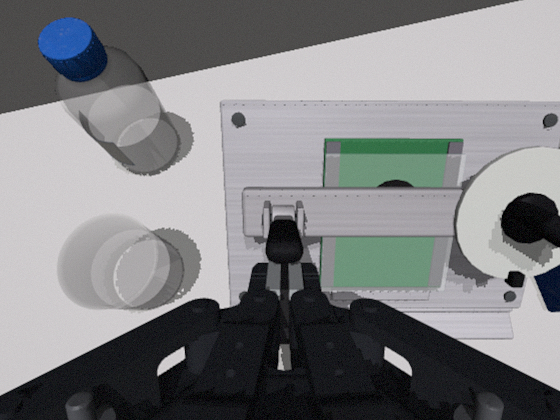

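>>> {"op": "send_rows", "data": {"grip": [1,1,1,1,0.3,0], "slide": [[0,0,0.15],[-0.4,0,0.1],[-0.6,0.2,0],[-0.4,0.7,0],[0,0.8,0],[0,0.6,-0.2]], "delta_rot": [[0,0,0],[0,0.1,0],[0,0,0],[0,0,0],[0,0,0],[0,0,0]]}}

```text
time_s: 10.8
ee_pos: [0.3845, 0.0381, 0.3052]
eef_rot: [0.877, -0.124, -0.46, -0.06]
ft_force: [1.0, 0.2, 0.5]
opening: 0.416
```

```bash
python3 snap.py k wrist; python3 -c "
from go import *
nut=d2w(p,(v[6],-80,v[7]+33+1))
rel(nut,toolR(0,0.7-1.571),.114)"
```

```text
t 10.85 q [ 0.6   -0.227 -1.055  0.99  -0.562 -0.123] tgt [0.427  0.0035 0.2322]
slide [1.48 0.29 0.02] rot [-5.84  0.07 -0.08]
```

View pics/k_wrist.png

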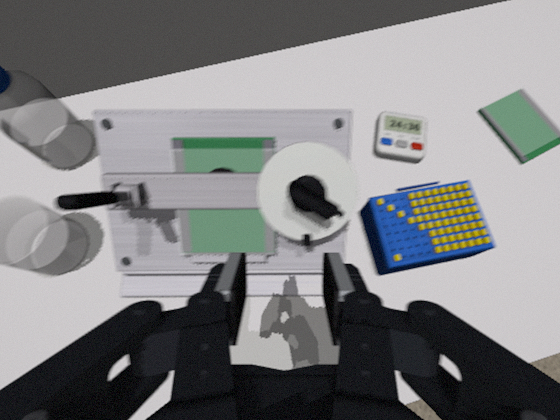

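>>> {"op": "send_rows", "data": {"grip": [0,0,0,0,0,0,0,0], "slide": [[0.2,0.29,0],[0.28,0,0],[0.3,0,0],[0.3,0,0],[0.2,0,0],[0.2,0,0],[0,0,0],[0,0,0]], "delta_rot": [[0,0,0],[-1,0,0],[-1,0,0],[-1,0,0],[-1,0,0],[-1,0,0],[-0.84,0,0],[0,0,0]]}}

```text
time_s: 11.85
ee_pos: [0.4454, 0.0117, 0.2582]
eef_rot: [0.814, 0.085, -0.482, 0.314]
ft_force: [-0.1, -0.4, 0.6]
opening: 0.996
```

```bash
cat > ov.py <<'E'
import sys
from go import *
from bench import viewer
th=float(sys.argv[2]); back=float(sys.argv[3])
nut=d2w(p,(v[6],-80,v[7]+33+1)); rel(nut,toolR(0,th-1.571),back)
d=viewer.get_image("wrist"); im=d["pixels"].copy()
def wing(t,r,z): return (v[6]-r*np.sin(t),-80-r*np.cos(t),v[7]+z)
for q in [wing(th,0,0),wing(th,-20,44),wing(th,20,44),wing(th,38,2),wing(1.571,44,6),wing(0.7,38,2)]:
    u=proj(d,d2w(p,q))[0]; cv2.drawMarker(im,tuple(int(round(x)) for x in u),(0,0,255),0,8,1)
cv2.imwrite(f"pics/{sys.argv[1]}.png",im)
E
python3 ov.py l 0.7 .114
```

```text
t 11.85 q [ 0.19  -0.041 -1.067  1.484 -0.264  0.567] tgt [0.427  0.0035 0.2322]
slide [ 0.23 -0.21  0.45] rot [0.01 0.24 0.08]
```

View pics/l.png

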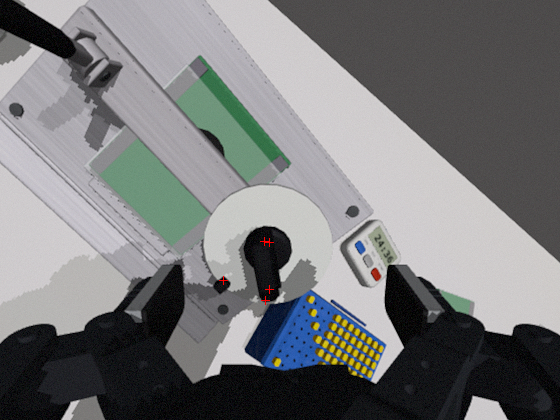

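```bash
cat > kin.py <<'E'
import numpy as np
from scipy.spatial.transform import Rotation as R
from scipy.optimize import least_squares
D=[([1.4406,.38556,.00662,-.0005,-1.1940,-.2586],[.23673,.57796,.30281],[-.69365,.13744,.69389,.13589]),
([.746,.269,-.242,0,-1.059,.554],[.489,.2341,.274],[.701,-.095,-.7,-.096]),
([.615,.258,-.352,0,-.964,.686],[.4917,.1519,.2402],[-.7,.096,.701,.095]),
([.614,.391,-.459,0,-.721,.689],[.495,.1535,.14],[-.7,.095,.701,.094]),
([.619,.296,-.404,0,-.87,.683],[.4897,.1525,.2043],[.701,-.095,-.701,-.095]),
([.589,.195,-.165,0,-1.21,.713],[.5084,.1473,.3427],[.702,-.094,-.7,-.095]),
([.582,-.246,-.93,.784,-.631,.128],[.3974,.0151,.3403],[.874,-.119,-.467,-.063]),
([.597,.113,-1.004,1.462,-.45,-.659],[.4545,.17,.225],[.874,-.125,-.467,-.061]),
([.566,.111,-.995,1.464,-.437,-.63],[.4618,.161,.2293],[.874,-.124,-.466,-.061]),
([.565,.113,-.983,1.441,-.438,-.604],[.4666,.1596,.2323],[.874,-.124,-.467,-.061]),
([.6,-.227,-1.055,.99,-.562,-.123],[.3845,.0381,.3052],[.877,-.124,-.46,-.06]),
([.19,-.041,-1.067,1.484,-.264,.567],[.4454,.0117,.2582],[.814,.085,-.482,.314])]
y=lambda a:R.from_euler('y',a); x=lambda a:R.from_euler('x',a)
def fk(q,k,s4=-1,s6=-1):
    h,a,L2,a3,L3,d,L6,c6=k
    r=R.from_euler('z',q[0]); P=np.array([0,0,h])
    r=r*y(q[1]); P=P+r.apply([a,0,L2]); r=r*y(-q[2]); P=P+r.apply([L3,0,a3])
    r=r*x(s4*q[3]); P=P+r.apply([0,d,0]); r=r*y(-q[4]); P=P+r.apply([L6,0,0]); r=r*x(s6*q[5]+c6)
    return P,r
def res(k,s4,s6):
    o=[]
    for q,P,e in D:
        a,b=fk(q,k,s4,s6); o+=list((a-P)*10); o+=list((b.inv()*R.from_quat(e)).as_rotvec())
    return np.array(o)
if __name__=="__main__":
    best=None
    for s4 in(1,-1):
        for s6 in(1,-1):
            for c in (1.57,-1.57,0,3.14):
                r=least_squares(res,[.25,0,.4,0,.4,-.15,.2,c],args=(s4,s6))
                if best is None or r.cost<best[0]: best=(r.cost,s4,s6,r.x)
                print(s4,s6,c,r.cost)
    print(best); print(res(best[3],best[1],best[2]).reshape(-1,6).round(3))
    np.save("kin.npy",np.r_[best[1:3],best[3]])
E
python3 kin.py
```

```text
1 1 1.57 10.882104288695317
1 1 -1.57 10.882104288695103
1 1 0 10.882104288695214
1 1 3.14 10.88210428869757
1 -1 1.57 27.5748975526789
1 -1 -1.57 15.441013822744221
1 -1 0 26.446813452777576
1 -1 3.14 15.441013823159373
-1 1 1.57 27.042311441721996
-1 1 -1.57 7.173160353433136
-1 1 0 7.173160353433138
-1 1 3.14 7.173160353433138
-1 -1 1.57 0.0009356699789238649
-1 -1 -1.57 0.0009356699789238682
-1 -1 0 0.0009356699789238728
-1 -1 3.14 0.0009356699789238769
(np.float64(0.0009356699789238649), -1, -1, array([ 1.59044124e-01, -3.75912050e-04,  5.64180521e-01,  1.17506034e-03,
        4.21659567e-01, -1.59763293e-01,  2.23807067e-01, -1.57156845e+00]))
[[-0.001 -0.003  0.004  0.001 -0.     0.   ]
 [-0.001  0.002  0.     0.001  0.001 -0.001]
 [ 0.    -0.002  0.     0.002  0.001 -0.001]
 [ 0.006  0.004  0.01   0.001 -0.001  0.001]
 [ 0.002  0.003 -0.001  0.001 -0.001  0.001]
 [-0.004 -0.001 -0.013 -0.     0.002 -0.001]
 [ 0.018  0.005  0.011 -0.003  0.005 -0.001]
 [-0.01   0.003  0.001  0.001 -0.001  0.002]
 [-0.004  0.004 -0.005  0.     0.001  0.001]
 [-0.     0.003 -0.006  0.    -0.    -0.   ]
 [-0.006 -0.025  0.003 -0.005 -0.002 -0.004]
 [ 0.001  0.006 -0.004  0.     0.    -0.   ]]
```

```bash
cat > ik.py <<'E'
from go import *
from kin import fk
K=np.load("kin.npy"); s4,s6,k=K[0],K[1],K[2:]
LO=np.array([-3.14,-1.21,-1.07,-3.16,-2.99,-3.1]); HI=np.array([3.14,2.06,1.41,2.05,-.16,3.1])
from scipy.optimize import least_squares
def F(q): return fk(q,k,s4,s6)
def ik(pos,Rt,q0=None,n=40,seed=0):
    rng=np.random.default_rng(seed); sols=[]
    Rt=R.from_matrix(Rt)
    def f(q):
        a,b=F(q); return np.r_[(a-pos)*5,(b.inv()*Rt).as_rotvec()]
    for i in range(n):
        s=q0 if (q0 is not None and i==0) else rng.uniform(LO,HI)
        s=np.clip(s,LO+.01,HI-.01)
        r=least_squares(f,s,bounds=(LO+.005,HI-.005),max_nfev=60)
        if r.cost<1e-6 and not any(np.abs(r.x-t).max()<.05 for t in sols): sols.append(r.x)
    return sols
E
python3 - <<'E'
from ik import *
nut=d2w(p,(v[6],-80,v[7]+34)).ravel()
for back in (.054,.104):
  for spin in (-.87,-.4,0,.03):
    for flip in (0,np.pi):
      Rt=toolR(0,spin+flip); S=ik(nut-Rt[:,0]*back,Rt)
      print(back,spin,flip>0,[list(s.round(2)) for s in S])
E
```

```text
0.054 -0.87 False []
0.054 -0.87 True []
0.054 -0.4 False []
0.054 -0.4 True []
0.054 0 False []
0.054 0 True []
0.054 0.03 False []
0.054 0.03 True []
0.104 -0.87 False []
0.104 -0.87 True []
0.104 -0.4 False []
0.104 -0.4 True []
0.104 0 False []
0.104 0 True []
0.104 0.03 False []
0.104 0.03 True []
```

```bash
cat > scan.py <<'E'
from ik import *
nut=d2w(p,(v[6],-80,v[7]+37)).ravel()
for t in (8,15,22,30,38,-15):
  for flip in (0,np.pi):
    for spin in (-.87,-.4,0.):
      Rt=toolR(0,spin)@R.from_euler('y',-np.radians(t)).as_matrix()@R.from_euler('x',flip).as_matrix()
      S=ik(nut-Rt[:,0]*.054,Rt,n=25)
      print(t,spin,flip>0,[list(s.round(2)) for s in S])
E
python3 scan.py
```

```text
8 -0.87 False [[np.float64(-0.06), np.float64(0.13), np.float64(-1.06), np.float64(2.04), np.float64(-0.24), np.float64(0.19)]]
8 -0.4 False []
8 0.0 False []
8 -0.87 True [[np.float64(-0.06), np.float64(0.13), np.float64(-1.06), np.float64(2.04), np.float64(-0.24), np.float64(-2.95)]]
8 -0.4 True []
8 0.0 True []
15 -0.87 False [[np.float64(0.29), np.float64(0.16), np.float64(-1.01), np.float64(1.28), np.float64(-0.42), np.float64(0.62)]]
15 -0.4 False [[np.float64(0.33), np.float64(0.15), np.float64(-0.95), np.float64(0.95), np.float64(-0.36), np.float64(0.45)]]
15 0.0 False [[np.float64(0.33), np.float64(0.14), np.float64(-0.92), np.float64(0.74), np.float64(-0.29), np.float64(0.27)]]
15 -0.87 True [[np.float64(0.29), np.float64(0.16), np.float64(-1.01), np.float64(1.28), np.float64(-0.42), np.float64(-2.52)]]
15 -0.4 True [[np.float64(0.33), np.float64(0.15), np.float64(-0.95), np.float64(0.95), np.float64(-0.36), np.float64(-2.69)]]
15 0.0 True [[np.float64(0.33), np.float64(0.14), np.float64(-0.92), np.float64(0.74), np.float64(-0.29), np.float64(-2.87)]]
22 -0.87 False [[np.fl
[... 2109 characters left out ...]
np.float64(-2.08)]]
38 0.0 True [[np.float64(0.29), np.float64(0.29), np.float64(-0.43), np.float64(-0.04), np.float64(-0.9), np.float64(-2.11)]]
-15 -0.87 False []
-15 -0.4 False [[np.float64(-0.33), np.float64(0.13), np.float64(-0.72), np.float64(-2.29), np.float64(-0.19), np.float64(-1.99)]]
-15 0.0 False [[np.float64(-0.41), np.float64(0.16), np.float64(-0.94), np.float64(-2.87), np.float64(-0.42), np.float64(-1.73)]]
-15 -0.87 True []
-15 -0.4 True [[np.float64(-0.33), np.float64(0.13), np.float64(-0.72), np.float64(-2.29), np.float64(-0.19), np.float64(1.15)]]
-15 0.0 True [[np.float64(-0.41), np.float64(0.16), np.float64(-0.94), np.float64(-2.87), np.float64(-0.42), np.float64(1.41)]]
```

```bash
cat > nut.py <<'E'
from ik import *
def NR(spin,t=24): return toolR(0,spin)@R.from_euler('y',-np.radians(t)).as_matrix()
def nutpos(dz=4,dx=0,dy=0): return d2w(p,(v[6]+dx,-80+dy,v[7]+33+dz)).ravel()
E
python3 - <<'E'
from nut import *
q=bot.get_state()["q"]
for b,s in ((.104,-.87),(.054,-.87),(.054,0.03)):
    Rt=NR(s); print([x.round(2) for x in ik(nutpos()-Rt[:,0]*b,Rt,q,n=3)])
rel(nutpos(),NR(-.87),.104)
E
```

```text
[array([ 0.55,  0.15, -0.79,  0.68, -0.77,  0.99])]
[array([ 0.46,  0.22, -0.87,  0.84, -0.63,  0.89])]
[array([ 0.36,  0.19, -0.67,  0.2 , -0.56,  0.75])]
t 11.9 q [ 0.19  -0.041 -1.068  1.484 -0.264  0.567] tgt [0.466  0.0263 0.2347]
slide [ 0.47 -0.2  -0.26] rot [ 0.03 -2.55  0.08]
```

>>> {"op": "send_rows", "data": {"grip": [0,0,0,0,0,0], "slide": [[0,-0.07,-0.1],[0,-0.07,-0.1],[0,-0.06,-0.06],[0,0,0],[0,0,0],[0,0,0]], "delta_rot": [[0,-0.85,0],[0,-0.85,0],[0,-0.85,0],[0,0,0],[0,0,0],[0,0,0]]}}

```text
time_s: 12.65
ee_pos: [0.4584, 0.0194, 0.2633]
eef_rot: [0.739, 0.028, -0.59, 0.325]
ft_force: [-0.4, -0.6, 0.2]
opening: 1.003
```

```bash
cat > ov.py <<'E'
import sys
from nut import *
from bench import viewer
th=float(sys.argv[2]); back=float(sys.argv[3])
rel(nutpos(),NR(th-1.571),back)
st=bot.get_state(); print(st["ft_force"].round(1),st["torque"].round(2),st["opening"])
d=viewer.get_image("wrist"); im=d["pixels"].copy()
def wing(t,r,z): return (v[6]-r*np.sin(t),-80-r*np.cos(t),v[7]+z)
for q in [wing(th,0,0),wing(th,-20,44),wing(th,20,44),wing(th,38,2),wing(1.571,44,6)]:
    u=proj(d,d2w(p,q))[0]; cv2.drawMarker(im,tuple(int(round(x)) for x in u),(0,0,255),0,8,1)
cv2.imwrite(f"pics/{sys.argv[1]}.png",im)
E
python3 ov.py m 0.7 .104
```

```text
t 12.65 q [ 0.541  0.063 -0.829  0.739 -0.73   0.975] tgt [0.466  0.0263 0.2347]
slide [ 0.42 -0.25 -0.12] rot [-0.04 -0.64 -0.07]
[-0.4 -0.6  0.2] [0.68 0.56 0.  ] 1.0027238550249462
```

View pics/m.png

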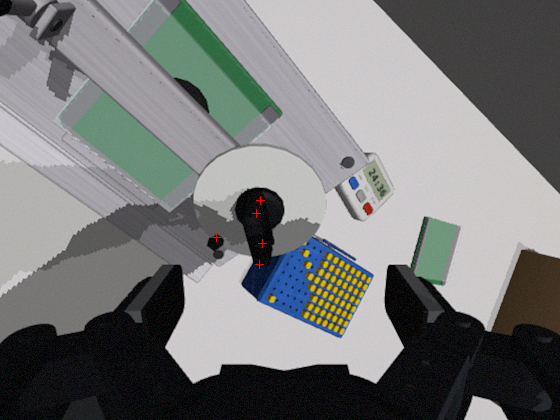

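>>> {"op": "send_rows", "data": {"grip": [0.4,0.4,0.4,0.4], "slide": [[0.1,-0.12,-0.06],[0.2,-0.13,-0.06],[0.12,0,0],[0,0,0]], "delta_rot": [[0,-0.64,0],[0,0,0],[0,0,0],[0,0,0]]}}

```text
time_s: 13.2
ee_pos: [0.4643, 0.0253, 0.2338]
eef_rot: [0.709, 0.012, -0.625, 0.326]
ft_force: [0.7, -0.2, 0.1]
opening: 0.6
```

```bash
python3 ov.py n 0.7 .054
```

```text
t 13.2 q [ 0.555  0.15  -0.802  0.696 -0.772  0.968] tgt [0.4767 0.0072 0.1898]
slide [ 0.82 -0.   -0.03] rot [-0.04  0.01 -0.06]
[ 0.7 -0.2  0.1] [ 0.78  0.41 -0.03] 0.6002912747026595
```

View pics/n.png

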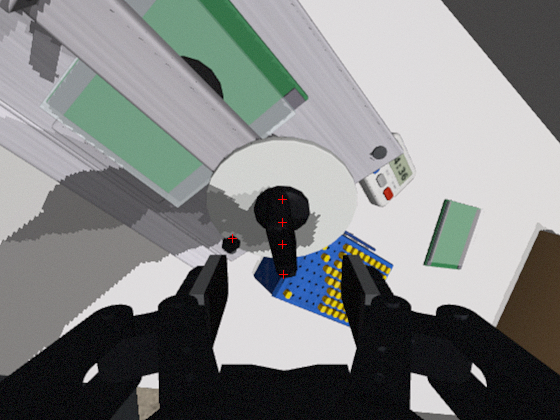

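Run:
```python
import cv2
im=cv2.imread("pics/n.png")[170:300,210:370]; im=cv2.convertScaleAbs(im,alpha=2.5,beta=10); cv2.imwrite("pics/n2.png",cv2.resize(im,None,fx=4.5,fy=4.5,interpolation=cv2.INTER_CUBIC))
```

```text
(no output)
```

View pics/n2.png

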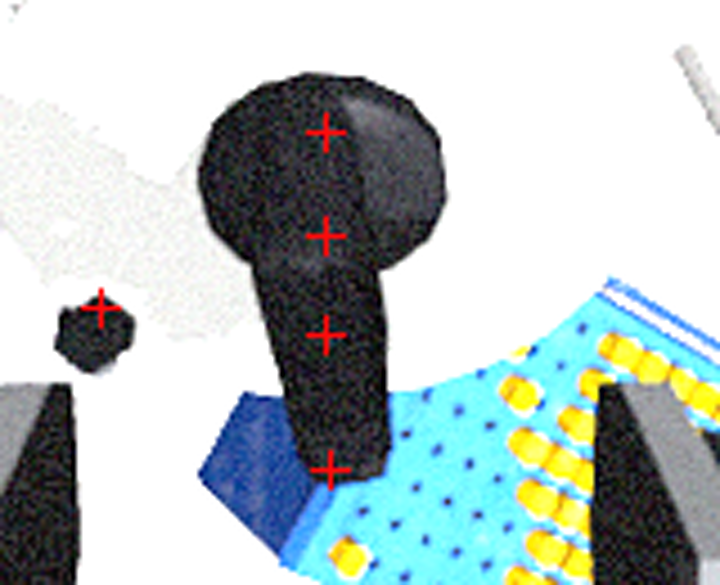

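>>> {"op": "send_rows", "data": {"grip": [0.4,0.4,0.4,0.4,0.4], "slide": [[0.2,0,0],[0.25,0,0],[0.25,0,0],[0.12,0,-0.02],[0,0,0]], "delta_rot": [[-0.45,0,0],[0,0,0],[0,0,0],[0,0,0],[0,0,0]]}}

```text
time_s: 13.88
ee_pos: [0.477, 0.0076, 0.1907]
eef_rot: [0.698, 0.033, -0.624, 0.35]
ft_force: [0.8, 0.0, 0.4]
opening: 0.6
```

```bash
python3 ov.py o 0.63 .054;  python3 snap.py o side
```

```text
t 13.88 q [ 0.461  0.223 -0.872  0.854 -0.634  0.934] tgt [0.476  0.0083 0.1891]
slide [ 0.02 -0.03  0.01] rot [-0.02 -0.01  0.13]
[0.8 0.  0.4] [0.77 0.48 0.  ] 0.6004213516030771
```

View pics/o.png

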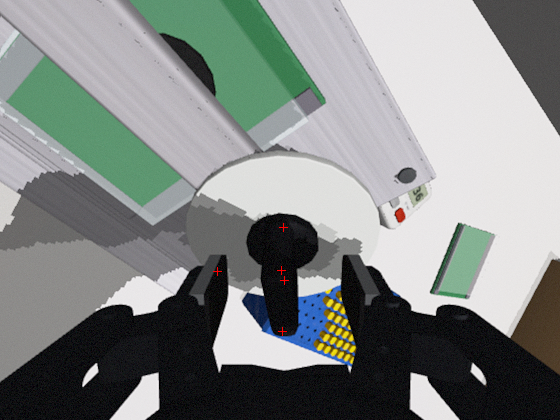

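View pics/o_side.png

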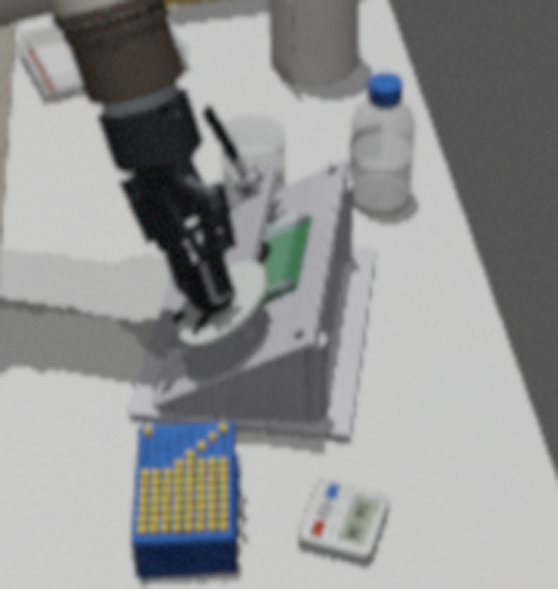

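>>> {"op": "send_rows", "data": {"grip": [1,1,1,1,1], "slide": [[0,-0.01,0],[0,0,0],[0,0,0],[0,0,0],[0,0,0]], "delta_rot": [[0,0,0],[0,0,0],[0,0,0],[0,0,0],[0,0,0]], "squeeze": 40}}

```text
time_s: 14.6
ee_pos: [0.4769, 0.009, 0.1906]
eef_rot: [0.699, 0.034, -0.623, 0.35]
ft_force: [-3.8, 4.4, 2.7]
opening: 0.129
```

```bash
python3 ov.py q 0.63 .054
```

```text
t 14.6 q [ 0.464  0.222 -0.872  0.855 -0.633  0.932] tgt [0.476  0.0083 0.1891]
slide [ 0.02 -0.01  0.02] rot [-0.01 -0.02  0.13]
[-3.8  4.4  2.7] [ 1.4   0.85 -0.14] 0.1293611562866637
```

View pics/q.png

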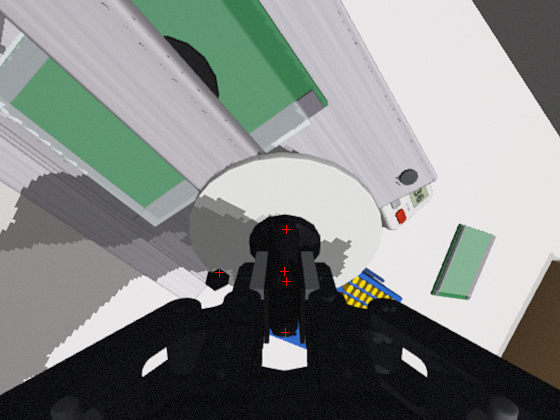

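Run:
```python
from nut import *
st=bot.get_state(); R0=R.from_quat(st["eef_rot"]).as_matrix(); P=st["ee_pos"]
ax=-DR[:,2]; c=d2w(p,(v[6],-80,v[7]+33)).ravel()
# use actual grasp center as axis point
g=P+.054*R0[:,0]; print("grasp vs axis deck mm",((g-c)@DR)*1000)
print("axis in tool",R0.T@ax)
for a in (.12,.13):
    Q=R.from_rotvec(ax*a).as_matrix(); P1=c+Q@(P-c)+ax*.0022*a
    print(a,(R0.T@(P1-P)/.06).round(4),(R0.T@ax*a/.15).round(3))
```

```text
grasp vs axis deck mm [0.73295922 1.62647321 4.80281038]
axis in tool [ 0.91468161  0.0169185  -0.40382089]
0.12 [0.0048 0.047  0.002 ] [ 0.732  0.014 -0.323]
0.13 [0.0053 0.0509 0.0023] [ 0.793  0.015 -0.35 ]
```

>>> {"op": "send_rows", "data": {"grip": [1,1,1,1,1,1,1,1], "slide": [[0.005,0.05,0.002],[0.005,0.05,0.002],[0.005,0.05,0.002],[0.005,0.05,0.002],[0.005,0.05,0.002],[0.005,0.05,0.002],[0.005,0.05,0.002],[0,0,0]], "delta_rot": [[0.79,0.015,-0.35],[0.79,0.015,-0.35],[0.79,0.015,-0.35],[0.79,0.015,-0.35],[0.79,0.015,-0.35],[0.79,0.015,-0.35],[0.79,0.015,-0.35],[0,0,0]]}}

```text
time_s: 15.65
ee_pos: [0.4801, -0.0112, 0.194]
eef_rot: [0.767, -0.093, -0.631, -0.077]
ft_force: [-2.4, 7.8, 1.5]
opening: 0.131
```

```bash
python3 ov.py r 1.571 .054; python3 -c "
from nut import *
st=bot.get_state(); R0=R.from_quat(st['eef_rot']).as_matrix(); y=DR.T@R0[:,1]; x=DR.T@R0[:,0]; print('theta from tool',1.571-np.arctan2(y[0],-y[1]), y,x)"
```

```text
t 15.65 q [ 0.363  0.197 -0.669  0.208 -0.554  0.797] tgt [ 0.4784 -0.0107  0.1943]
slide [-0.01 -0.    0.03] rot [ 0.18 -0.01  0.04]
[-2.4  7.8  1.5] [ 1.78  1.03 -0.03] 0.13127913034999847
theta from tool 1.5474807337782406 [ 0.0235138  -0.9995834  -0.01673688] [-0.40513638  0.0057776  -0.91423801]
```

View pics/r.png

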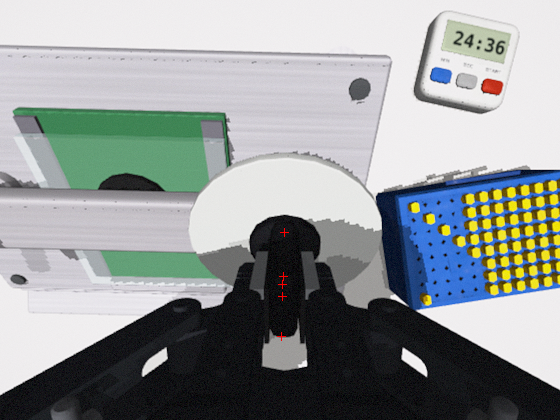

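>>> {"op": "send_rows", "data": {"grip": [1,1,0.4,0.4,0.4,0.4,0.4,0.4], "slide": [[0,0.01,0],[0,0,0],[0,0,0],[0,0,0],[-0.3,0,0],[-0.5,0,0],[-0.5,0,0],[0,0,0]], "delta_rot": [[0.17,0,-0.08],[0,0,0],[0,0,0],[0,0,0],[0,0,0],[0,0,0],[0,0,0],[0,0,0]]}}

```text
time_s: 16.7
ee_pos: [0.4658, -0.0092, 0.2729]
eef_rot: [0.768, -0.096, -0.627, -0.091]
ft_force: [0.2, -0.2, 0.5]
opening: 0.597
```

```bash
python3 ov.py s 1.571 .054
python3 - <<'E'
import cv2
im=cv2.imread("pics/s.png")
cv2.imwrite("pics/s2.png",cv2.resize(cv2.convertScaleAbs(im[100:300,200:400],alpha=2,beta=5),None,fx=3,fy=3,interpolation=cv2.INTER_CUBIC))
E
```

```text
t 16.7 q [ 0.38   0.066 -0.568  0.148 -0.772  0.828] tgt [ 0.4784 -0.0107  0.1943]
slide [ 1.33 -0.    0.05] rot [ 0.02 -0.04  0.13]
[ 0.2 -0.2  0.5] [ 0.04  0.4  -0.01] 0.5974549052596243
```

View pics/s.png

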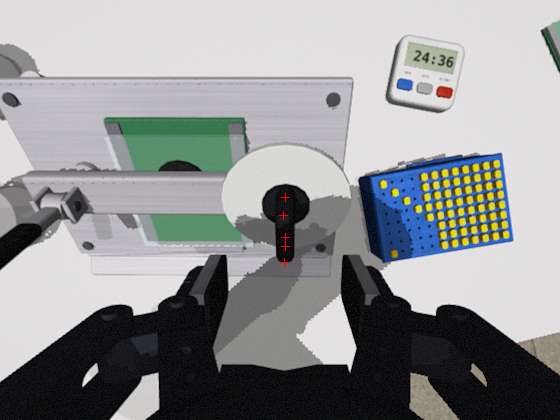

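View pics/s2.png

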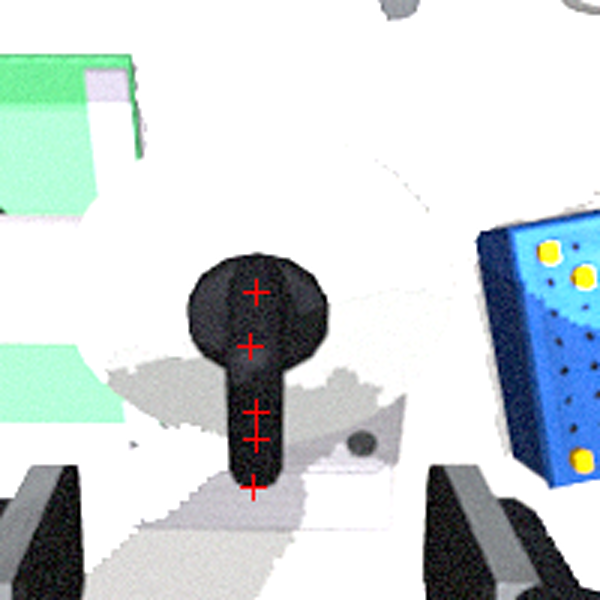

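>>> {"op": "send_rows", "data": {"grip": [0.4,0.4,0.4,0.4], "slide": [[0,0,0.5],[0,0,0.6],[0,0,0.4],[0,0,0]], "delta_rot": [[0,0.6,0],[0,0.6,0],[0,0.6,0],[0,0,0]]}}

```text
time_s: 17.25
ee_pos: [0.3861, 0.0096, 0.249]
eef_rot: [0.839, -0.11, -0.528, -0.074]
ft_force: [0.5, -0.7, -0.7]
opening: 0.601
```

```bash
python3 ov.py u 1.571 .054
python3 - <<'E'
import cv2
from bench import viewer
d=viewer.get_image("wrist"); im=d["pixels"]; cv2.imwrite("pics/u0.png",im)
E
```

```text
t 17.25 q [ 0.505 -0.129 -1.055  0.793 -0.427  0.103] tgt [ 0.4784 -0.0107  0.1943]
slide [ 1.5  -0.07 -1.03] rot [ 0.01 -1.69  0.07]
[ 0.5 -0.7 -0.7] [ 0.17  0.82 -0.06] 0.6012056775674557
```

View pics/u.png

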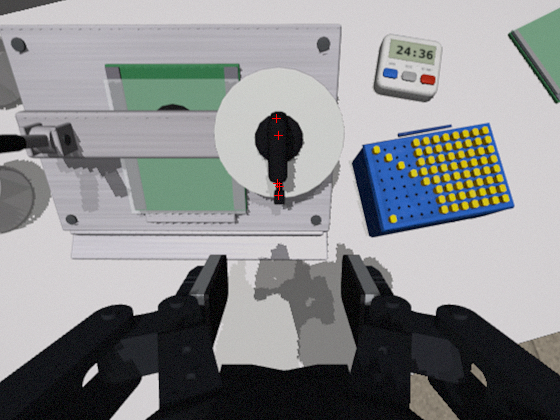

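Run:
```python
import cv2
im=cv2.imread("pics/u0.png")
cv2.imwrite("pics/u2.png",cv2.resize(cv2.convertScaleAbs(im[60:225,205:355],alpha=1.8,beta=15),None,fx=4.5,fy=3.6*1.25*0.8,interpolation=cv2.INTER_CUBIC))
from nut import *
from bench import viewer
d=viewer.get_image("wrist")
def wing(t,r,z): return (v[6]-r*np.sin(t),-80-r*np.cos(t),v[7]+z)
for n,q in dict(c=wing(1.571,0,0),mark=wing(1.571,44,6),p157=wing(1.571,38,2),p150=wing(1.5,38,2),p164=wing(1.64,38,2)).items(): print(n,proj(d,d2w(p,q))[0].round(1))
```

```text
c [280.8 139.5]
mark [281.2 198.9]
p157 [281.2 189.6]
p150 [284.7 189.4]
p164 [277.8 189.5]
```

View pics/u2.png

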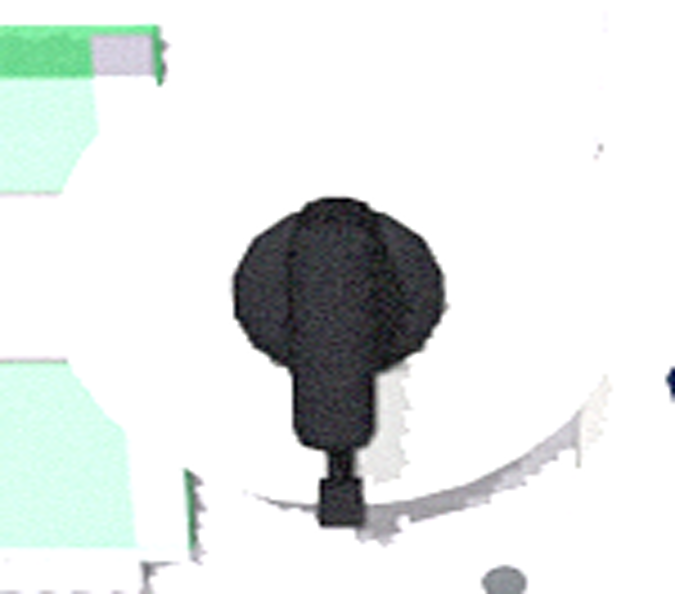

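Run:
```python
import cv2,numpy as np
g=cv2.imread("pics/u0.png").max(2).astype(float)
for r in range(176,212):
    row=g[r,262:300]; w=np.clip(140-row,0,100); w[row>140]=0
    if w.sum()>0: print(r,round((w*np.arange(262,300)).sum()/w.sum(),2),round(w.sum()/100,1))
```

```text
176 279.64 20.0
177 279.67 20.0
178 279.7 20.1
179 279.93 20.0
180 279.85 19.4
181 279.7 18.2
182 279.69 17.5
183 279.89 16.7
184 280.54 14.1
185 281.87 10.1
186 282.33 9.0
187 282.54 8.9
188 282.81 9.1
189 282.5 9.0
190 282.23 8.8
191 282.29 8.6
192 282.12 9.6
193 281.08 10.6
194 280.43 10.1
195 280.25 10.0
196 280.24 9.9
197 280.3 10.4
198 281.16 12.9
199 281.47 18.8
200 282.04 24.2
201 283.39 21.9
202 284.82 19.4
203 284.88 17.9
204 284.28 16.5
205 283.25 14.8
206 284.13 11.4
207 288.42 5.9
208 288.13 4.0
209 287.67 3.1
210 288.98 1.6
211 289.85 0.4
```

Run:
```python
import cv2,numpy as np
g=cv2.imread("pics/u0.png").max(2).astype(int)
for r in range(183,203): print(r,g[r,270:292])
```

```text
183 [169 121  35   0  14  15  24  22  22  18  20  17  20  19  11  23  44 101
 125 122 123 119]
184 [179 170 128  91  59  17  17   9  15  11  24  20  10  29  43  70  92 119
 121 122 122 120]
185 [178 183 177 161 146 121 103  45   8  15   6   3  16  33  79 115 122 121
 122 122 125 121]
186 [182 175 177 180 180 180 151  74  11   0   2  11  11  36  92 128 120 123
 122 120 123 123]
187 [178 177 178 178 181 183 161  90  21  18   7  19  14  32  89 125 127 119
 123 122 120 119]
188 [175 181 174 177 176 184 166  96  14  16   7  15   5  42  87 125 120 121
 121 122 121 123]
189 [177 179 177 177 177 178 163  97  15  24   0  18   0  44  83 111 122 121
 120 122 121 122]
190 [177 177 177 178 179 181 165  93  21  20  16   7   6  41  89 113 122 124
 119 121 119 121]
191 [178 177 175 180 175 177 160 102  15  27  28  15  12  46  93 116 121 121
 123 119 121 118]
192 [174 179 176 178 176 160 111  80  15   8  25   1   4  29  61  92 133 141
 119 119 122 119]
193 [176 177 175 181 178 138  20  13   1  21  14   8   9  10   4  64 149 171
 118 117 117 126]
194 [177 177 178 180 173 125  16  18  23  16   7  15  26  19  11  65 160 185
 123 152 166 174]
195 [186 175 176 180 170 114   5  20  12  18  24  26  26  23  27  63 153 199
 177 194 202 210]
196 [198 179 176 178 171 118  17  27  28  32  24  20  20  28  15  71 162 210
 209 205 205 205]
197 [201 178 179 181 171 117  12  24  24  25  30  30  33  24  20  59 154 215
 205 206 208 209]
198 [176 162 169 174 167 114  19  27  20  15  26  23  29  30  13  40 142 205
 195 194 186 182]
199 [115 117 126 136 130  93  16  25  29  27  26  22  27  25  12  41 110 156
 141 131 125 121]
200 [81 84 79 81 79 57 26 29 20 33 20 30 23 32 24 32 65 93 79 80 81 82]
201 [131 118  78  79  76  57  22  25  28  22  24  24  24  27  27  32  61  83
  84  84  82  84]
202 [165 152 122 117 108  61  22  22  29  25  25  30  22  22  26  33  65  89
  86  89  83  86]
```

```bash
cat > lev.py <<'E'
from ik import *
def lev(deg,r=62,pz=46): 
    a=np.radians(deg); return d2w(p,(12-r*np.cos(a),80,pz+r*np.sin(a))).ravel()
E
python3 - <<'E'
from lev import *
print(lev(100)); rel(lev(100),toolR(35),.154)
print([x.round(2) for x in ik(lev(100)-toolR(35)[:,0]*.154,toolR(35),bot.get_state()["q"],n=2)])
E
```

```text
[0.51896052 0.14405556 0.17687525]
t 17.4 q [ 0.505 -0.126 -1.047  0.789 -0.427  0.105] tgt [0.519  0.1441 0.3309]
slide [-0.52 -2.73 -1.9 ] rot [-0.01 -2.99  0.09]
[array([ 0.57,  0.22, -0.16,  0.  , -1.19,  0.73])]
```

>>> {"op": "send_rows", "data": {"grip": [0.5,0.5,0.5,0.5,0.5], "slide": [[-0.3,0,0],[-0.6,0,0],[-0.6,-0.1,0],[-0.2,-0.4,0],[0,0,0]], "delta_rot": [[0,-0.5,0],[0,-0.9,0],[0,-0.9,0],[0,-0.69,0],[0,0,0]]}}

```text
time_s: 18.02
ee_pos: [0.37, 0.0483, 0.3483]
eef_rot: [0.704, -0.09, -0.697, -0.1]
ft_force: [0.5, -0.6, 0.1]
opening: 0.5
```

Run:
```python
from lev import *
rel(lev(100),toolR(35),.154)
```

```text
t 18.02 q [ 0.569 -0.108 -0.467 -0.005 -1.195  0.735] tgt [0.519  0.1441 0.3309]
slide [ 0.34 -2.19 -1.97] rot [ 0.01 -0.05  0.1 ]
```

>>> {"op": "send_rows", "data": {"grip": [0.5,0.5,0.5,0.5,0.5], "slide": [[0,-0.5,-0.45],[0,-0.7,-0.65],[0,-0.65,-0.6],[0.2,-0.34,-0.27],[0,0,0]], "delta_rot": [[0,0,0.1],[0,0,0],[0,0,0],[0,0,0],[0,0,0]]}}

```text
time_s: 18.65
ee_pos: [0.5166, 0.1419, 0.3328]
eef_rot: [0.701, -0.097, -0.7, -0.092]
ft_force: [-0.3, 0.2, -0.4]
opening: 0.501
```

```bash
python3 snap.py v wrist
python3 - <<'E'
from lev import *
rel(lev(100),toolR(35),.054)
E
```

```text
t 18.7 q [ 0.574  0.21  -0.167  0.007 -1.196  0.726] tgt [0.519  0.1441 0.2309]
slide [ 1.72 -0.07 -0.03] rot [ 0.01 -0.03 -0.04]
```

View pics/v_wrist.png

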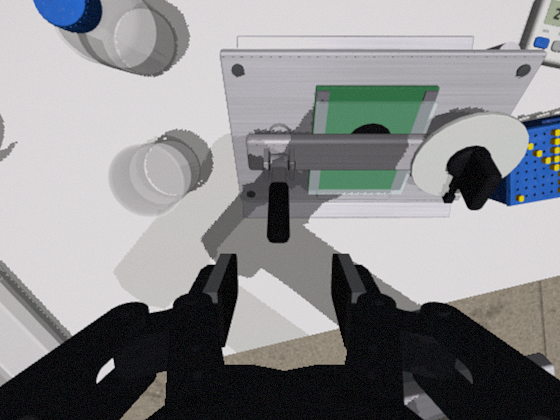

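>>> {"op": "send_rows", "data": {"grip": [0.5,0.5,0.5,0.5,0.5], "slide": [[0.3,-0.07,-0.03],[0.5,0,0],[0.6,0,0],[0.32,0,0],[0,0,0]], "delta_rot": [[0,0,0],[0,0,0],[0,0,0],[0,0,0],[0,0,0]]}}

```text
time_s: 19.32
ee_pos: [0.5183, 0.1435, 0.2321]
eef_rot: [0.702, -0.097, -0.699, -0.093]
ft_force: [-0.9, 0.4, 0.1]
opening: 0.5
```

```bash
python3 snap.py w wrist
python3 - <<'E'
from lev import *
rel(lev(100),toolR(35),.054)
E
```

```text
t 19.38 q [ 0.575  0.301 -0.312  0.009 -0.955  0.722] tgt [0.519  0.1441 0.2309]
slide [ 0.04 -0.    0.  ] rot [ 0.01 -0.05 -0.02]
```

View pics/w_wrist.png

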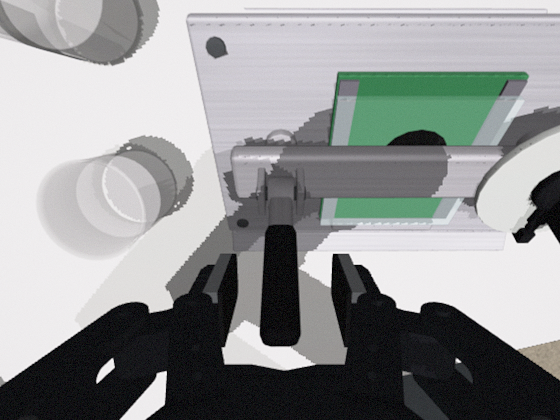

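>>> {"op": "send_rows", "data": {"grip": [1,1,1,1,1,1,1,1], "slide": [[0,0,0],[0,0,0],[0,0,0],[0,0,0],[0.09,0,0.16],[0.12,0,0.14],[0.14,0,0.12],[0.16,0,0.09]], "delta_rot": [[0,0,0],[0,0,0],[0,0,0],[0,0,0],[0,0,0],[0,0,0],[0,0,0],[0,0,0]], "squeeze": 30}}

```text
time_s: 20.38
ee_pos: [0.491, 0.1526, 0.2044]
eef_rot: [0.704, -0.095, -0.697, -0.093]
ft_force: [-3.0, -1.7, 10.4]
opening: 0.169
```

>>> {"op": "send_rows", "data": {"grip": [1,1,1,1,1,1,1,1], "slide": [[0.17,0,0.06],[0.18,0,0.03],[0.18,0,0],[0.18,0,-0.03],[0.17,0,-0.06],[0.14,0,-0.08],[0.05,0,-0.03],[0,0,0]], "delta_rot": [[0,0,0],[0,0,0],[0,0,0],[0,0,0],[0,0,0],[0,0,0],[0,0,0],[0,0,0]]}}

```text
time_s: 21.38
ee_pos: [0.4964, 0.1509, 0.1377]
eef_rot: [0.703, -0.096, -0.699, -0.093]
ft_force: [-4.5, 3.3, 1.0]
opening: 0.17
```

```bash
python3 snap.py x wrist
python3 - <<'E'
from lev import *
rel(lev(0),toolR(35),.054)
st=bot.get_state(); print(st["ft_force"]@DR,st["opening"])
E
```

```text
t 21.43 q [ 0.611  0.395 -0.468  0.01  -0.707  0.683] tgt [0.4953 0.1506 0.1391]
slide [-0.02  0.01  0.02] rot [ 0.01 -0.04 -0.02]
[-3.71158536  1.61738911  3.81308652] 0.1709097467524114
```

View pics/x_wrist.png

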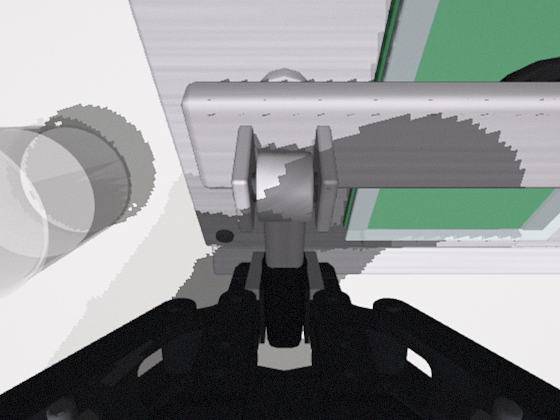

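>>> {"op": "send_rows", "data": {"grip": [1,1,1,1], "slide": [[0.04,0,-0.02],[0.03,0,-0.01],[0,0,0],[0,0,0]], "delta_rot": [[0,0,0],[0,0,0],[0,0,0],[0,0,0]]}}

```text
time_s: 21.92
ee_pos: [0.4986, 0.1503, 0.1343]
eef_rot: [0.703, -0.096, -0.698, -0.093]
ft_force: [-5.1, 2.1, 5.4]
opening: 0.167
```

Run:
```python
from lev import *
rel(lev(0),toolR(35),.054)
st=bot.get_state(); print(st["ft_force"]@DR,st["opening"])
```

```text
t 21.93 q [ 0.608  0.402 -0.467  0.011 -0.699  0.686] tgt [0.4953 0.1506 0.1391]
slide [-0.08  0.01  0.05] rot [ 0.01 -0.05 -0.02]
[-1.36631667  0.70689497  7.55947466] 0.16692602053207245
```

>>> {"op": "send_rows", "data": {"grip": [0.45,0.45,0.45,0.45,0.7,1,1,1], "slide": [[0,0,0],[0,0,0],[-0.3,0,0],[-0.6,0,0],[-0.2,0,0.1],[0,0,0.1],[0,0,0],[0,0,0]], "delta_rot": [[0,0,0],[0,0,0],[0,0,0],[0,0,0],[0,0,0],[0,0,0],[0,0,0],[0,0,0]]}}

```text
time_s: 22.92
ee_pos: [0.4865, 0.1533, 0.1986]
eef_rot: [0.703, -0.097, -0.699, -0.093]
ft_force: [-0.5, -0.9, -0.1]
opening: -0.002
```

```bash
python3 snap.py y wrist side
python3 - <<'E'
from lev import *
# handle top at r=68
g=d2w(p,(12-68,80,46+5)).ravel(); print(g); rel(g,toolR(35),.073)
E
```

```text
[0.48776964 0.15269292 0.0857756 ]
t 23.02 q [ 0.627  0.298 -0.422  0.01  -0.851  0.668] tgt [0.4878 0.1527 0.1588]
slide [ 0.67  0.   -0.01] rot [ 0.01 -0.04 -0.03]
```

View pics/y_wrist.png

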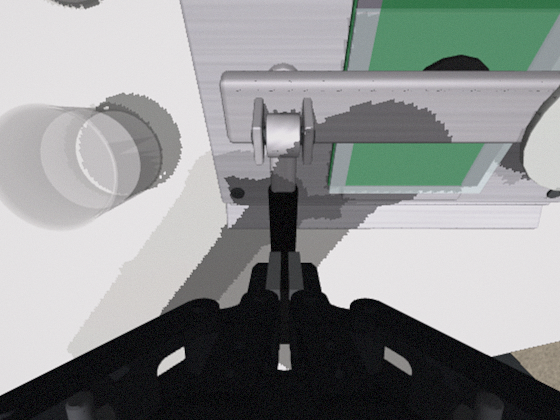

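View pics/y_side.png

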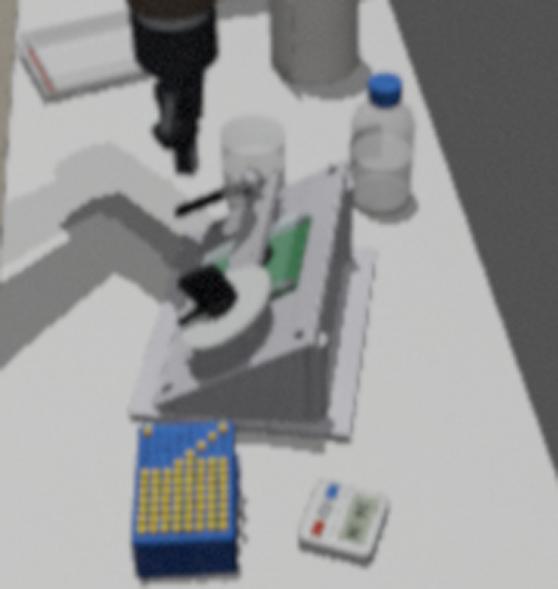

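>>> {"op": "send_rows", "data": {"grip": [1,1,1,1,1], "slide": [[0.25,0,0],[0.3,0,0],[0.06,0,0],[0.04,0,0],[0,0,0]], "delta_rot": [[0,0,0],[0,0,0],[0,0,0],[0,0,0],[0,0,0]]}}

```text
time_s: 23.65
ee_pos: [0.4868, 0.1528, 0.1612]
eef_rot: [0.703, -0.097, -0.699, -0.093]
ft_force: [-3.2, -1.8, 5.6]
opening: 0.0
```

>>> {"op": "send_rows", "data": {"grip": [1,1,1], "slide": [[0.03,0,0],[0.03,0,0],[0,0,0]], "delta_rot": [[0,0,0],[0,0,0],[0,0,0]]}}

```text
time_s: 24.02
ee_pos: [0.487, 0.1528, 0.1605]
eef_rot: [0.703, -0.096, -0.698, -0.092]
ft_force: [-9.4, -1.6, 22.2]
opening: 0.002
```

>>> {"op": "send_rows", "data": {"grip": [1,1,1,1,1,1,1], "slide": [[-0.2,0,0],[-0.6,0,0],[-0.8,0,0],[-0.4,0.3,0.3],[0,0.7,0.7],[0,0.6,0.6],[0,0,0]], "delta_rot": [[0,0,0],[0,0,0],[0,0,0],[0,0.5,0],[0,1,0],[0,0.8,0],[0,0,0]]}}

```text
time_s: 24.9
ee_pos: [0.3598, 0.077, 0.2576]
eef_rot: [0.809, -0.115, -0.572, -0.069]
ft_force: [0.4, 0.2, 0.3]
opening: -0.001
```

```bash
python3 snap.py z wrist side top; python3 -c "
from bench import bot; s=bot.get_state(); print(s['time_s'],s['q'].round(2),s['ft_force'])"
```

```text
25.05 [ 0.81 -0.13 -0.91  0.51 -0.68  0.11] [-0.14461413  0.26046242  0.92485229]
```

View pics/z_wrist.png

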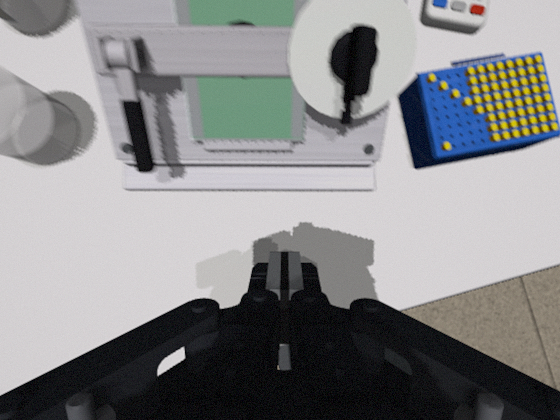

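View pics/z_side.png

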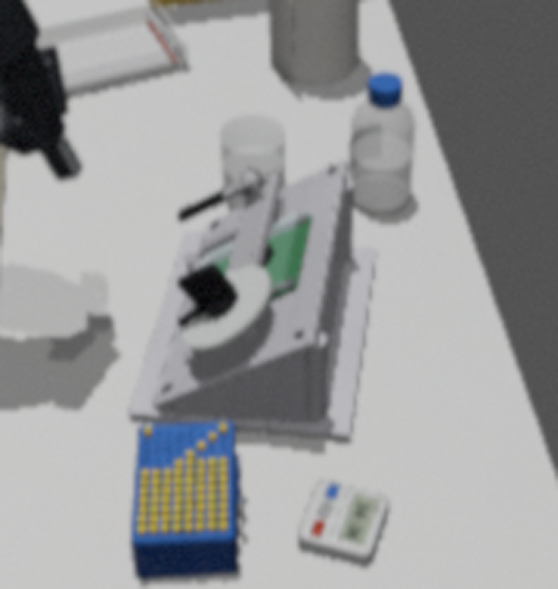

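View pics/z_top.png

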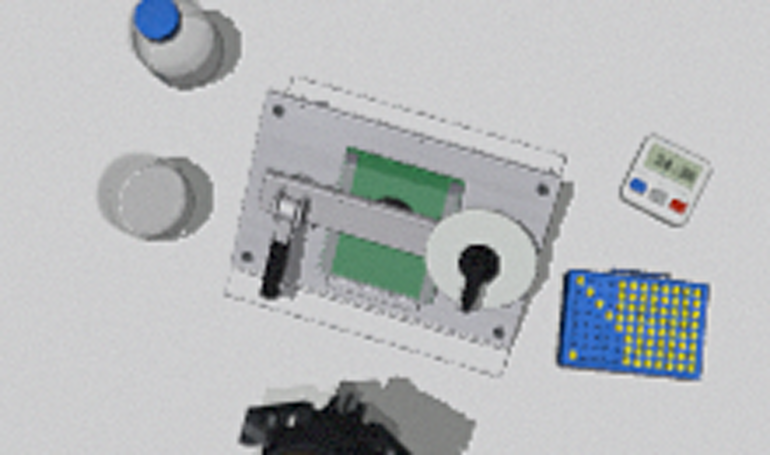

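Run:
```python
import cv2,numpy as np
im=cv2.imread("pics/z_wrist.png"); cv2.imwrite("pics/z2.png",cv2.resize(cv2.convertScaleAbs(im[0:170,90:420],alpha=1.5,beta=10),None,fx=2.4,fy=2.4,interpolation=cv2.INTER_CUBIC))
from bench import viewer
t=viewer.get_image("top")["pixels"]; t0=cv2.imread("pics/top0.png")
for n,(lo,hi) in dict(green=((40,90,0),(140,200,110)),).items():
  for a in (t0,t):
    r=a[190:280,215:300]; m=cv2.inRange(r,(60,110,40),(130,190,110)); m2=(r[:,:,1].astype(int)-r[:,:,2]>40); ys,xs=np.nonzero(m2); print(len(xs),xs.mean(),ys.mean(),xs.min(),xs.max(),ys.min(),ys.max())
```

```text
589 46.04074702886248 43.140916808149406 30 67 22 64
592 45.945945945945944 43.34121621621622 30 66 22 64
```

View pics/z2.png

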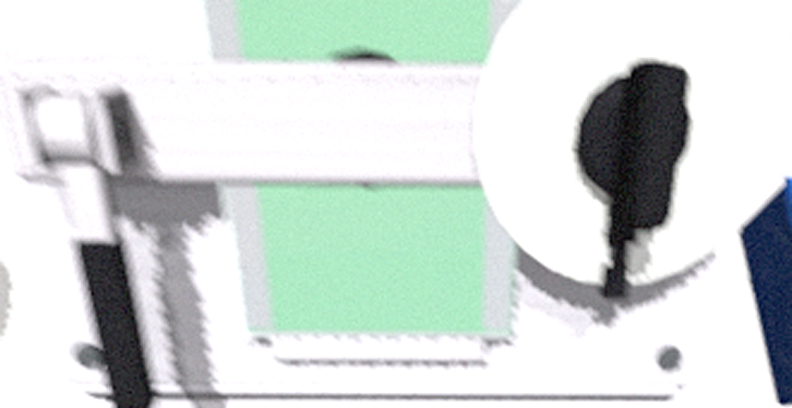

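```bash
python3 -c "
from bench import bot; print(bot.sign_off())"
```

```text
the job is handed in; nothing more can be done
None
```

I opened the cam lever fully, turned the nut clockwise to the mark with the lever open, closed the lever again, and handed the job in at about 25 s. The hand-in gave no verdict.

- **Lever open:** my first swing stopped at about 95°, a few degrees short. I then pushed the lever to its stop with closed fingers; the force jumped to about 15–18 N within 1 mm. It was still standing further open than after the first swing when I came back to close it.
- **Nut:** I turned it from about 0.63 rad. A wrist picture taken after I let go showed the pointer centred on the mark to about 0.1 px, which is under 0.01 rad. The grip had to be tilted 24° in the wing's plane, because the arm could not reach it square to the slope.
- **Lever closed:** the lever swung down, then pressing on the handle rose from about 6 N to 22 N within 0.7 mm, so it is at its stop.
- **Last pictures:** the pointer was still in line with the mark, and the cassette was in its place (its image moved less than 0.3 px). The beaker, bottle, tip box and timer looked undisturbed. The gripper was clear, with about 1 N on the force reading.
- **Not measured:** I did not measure the clamping force on the cassette itself.

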